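# Make fast the tool chest: hasp over, snap hook on, tug to prove

## Robot

A 6-joint arm with a two-finger parallel gripper is mounted at the origin on the work surface. World frame = base frame: x ahead of the robot, y to its left, z up, the work surface at z = 0. Lengths are in m, angles in rad, forces in N, time in s.
With the tool pointing down it reaches from about 0.3 to 0.85 m from the base axis. Payload 4.2 kg.
Tool frame: the origin (TCP) lies midway between the tips of the shut fingers; the grasp point (between the pads) lies 19 mm behind it (robot.pinch_z is the distance from the TCP to the grasp point, in m); z points along the fingers, y is the line along which they close (so a half turn about z gives the same grasp; the last joint's range is limited). The gripper opens to 91 mm and grips with 3 to 60 N. Pads are 32 mm wide; open, the fingers measure 118 mm over their backs; the gripper's body (76 mm by 178 mm) begins 60 mm behind the grasp point.
Start: joints at [1.202, 0.32, 1.565, -0, 1.257, -0.02], TCP at [0.197, 0.54, 0.214] pointing down, gripper open.
Joint ranges: [-3.11, 3.11], [-0.84, 2.01], [0.21, 2.61], [-1.34, 4.49], [0.05, 2.63], [-2.56, 2.56]. Speed limits (rad/s): [2.57, 2.57, 3.14, 3.14, 3.14, 3.14].

## Interface

Orientations are given as a rotation vector (axis times angle).
In Python, from cell import robot gives the robot as it stands.
- The arm moves only by the tool carry_out, never from a script. Its argument "motion" is a list of rows, each an object of numbers: "dx", "dy", "dz": the shift along the tool's x, y, z in m; "roll": the turn about the tool's z in degrees; "gripper": the opening, from 0 (shut) to 1 (fully open). In form: [{"dx": .., "dy": .., "dz": .., "roll": .., "gripper": ..}, ...]. A call has exactly 8 rows; each row is the pose to reach, as a shift and turn from the pose commanded when the call began, along the tool's axes at that moment; what a row does not reach only later rows make up. A row lasts 1/8 s, in which the tool goes at most 62.5 mm and 10.7 degrees, less where a joint would pass 70% of its speed; a pose out of reach is approached as far as the arm can. A call with a gripper value outside its range is refused whole. The fingers move at their own pace and stop on an object; "force" is the grip in N (left out, the last holds). Time passes only in rows, so rows that repeat a pose let the fingers close, or fill a call up. It gives the time, the measured TCP pose, the force, the opening and the grip force at its end, in the units of the state.
- robot.get_obs(): the state, without advancing time (a new reading comes with each control period).
- robot.get_image(name): name is "side" or "top"; returns a dict with "frame" (400x640x3 uint8, red, green, blue), "K" (3x3 intrinsics, pixels), "pose" (4x4, takes a point from camera to world coordinates). Camera axes: x right, y up, looking along -z (the intrinsics and any distortion apply to the point x, -y, -z); pixel columns grow to the right and rows downward; lengths in m; the calibration is good to about 2 mm. A picture is of the moment at which its call begins. There is no depth.
- robot.job_done(): hands the job in; it is judged then, once.
Trained networks look in a picture, given as the dict that the camera call returned (one of the last four; its "shot" number tells which), for a name from the list of things; names that differ only in an ending like _2 or _b are one class to them, and where a whole thing is asked for, a point or a joint stands for the part that bears it (a point fixed in the world has none). Each returns a list of dicts, best first, with "p" (0 to 1); they miss things now and then, are a little off and sometimes report something else, mostly with a low value. They report only what shows in the picture. A call takes as long as a camera call. They do not tell look-alikes from the thing itself.
- robot.regions_of(picture, thing): "mask" (400x640 bool, what is visible of it) and "location" ([column, row] in pixels, amid what is visible of it).
The state is a dict: "time_s": time; "q": joint angles; "joint_vel": joint speeds; "joint_torque": joint torques, N m; "tool_pos": TCP position; "orientation": TCP orientation; "ft_force": force on the tool from outside, world axes, zero at the start; "ft_torque": the same for the moment, N m; "gripper_width": finger opening in m; "gripper_force": force on a finger pad.
Only numpy, scipy, OpenCV 4.12 (cv2) and the standard library are available. Lean on these libraries where they do the work, as an engineer would, in place of code of your own. Each camera call takes 0.05 s, during which the arm holds its last target. There are 200 camera calls.

## Task

Make the tool chest fast: fold the hasp strap over the staple until it lies flat, then clip the snap hook through the eye of the loose-worn staple, round one leg of it, so that its sprung gate shuts behind the leg. Then prove the catch: slide the hook back so that the leg lies against the middle of the shut gate, and tug the hook straight back against it, steadily and with about 12 N for a good second. Never press or pull the staple hard (15 N is too much), leave the hook lying on the chest with the gate shut round the leg, and do not disturb the other tools.

Things in the scene. Friction and masses are not known exactly. Their poses are not given: they have to be found in the camera images.
- chest: low wooden tool chest, 380 (x) x 340 (y) x 100 mm high, standing fast; origin under its middle, z up, -x is its front. Its flat top is a bare fixed board (front 155 mm) and the shut lid behind; the hasp lies across the joint, half-way along y
- staple: dark steel staple on the chest's top: upright U of 8 mm round bar, 50 mm high. Origin between its legs, level with the chest's top; axes as the chest's, about 75 mm nearer the front than the chest's middle. Its eye is open along y, 16 mm wide, 5 (the strap's face) to 42 mm above the top. Worn loose: a pull or push of about 1 N shifts it a few mm along x, then it is hard
- front_leg (a point): on the axis of the staple's upright leg nearer the chest's front (staple x = -12 mm), 22 mm above the chest's top; axes as the staple's
- back_leg (a point): the same on its other leg (staple x = +12 mm, 24 mm from the front leg)
- strap (a joint): angle of the steel hasp strap (42 wide, 4 thick, 119 mm long, slotted for the staple). Hinge axis along the chest's y, over its middle, 5 mm above the top. 0 = flat, staple through the slot; 1.57 = upright; starts leaning back over the lid at 1.75 to 2.05 (stop 2.3). Stiff hinge, holds it near upright; below about 0.7 it falls flat or can be pressed down
- strap_end (a point): middle of the strap's free end, 112 mm from the hinge axis
- hook: snap hook of 12 mm round bright bar, 140 x 72 mm, 0.33 kg, lying flat on the bench (z up). Origin: middle of the straight back bar (hook x from -36 to +36 mm), half-way up, 6 mm above what it lies on: grip here across the bar (closing along hook y), one finger inside. 47 mm are clear inside, between back and gate. x points to the nose and crook, -y to the gate
- mouth (a point): point on the gate's axis (hook x = +16, y = -58 mm), where to press the gate on a leg. Brass gate, 10 mm thick, along hook x: pivot at x = -40, tip at +29 mm; the 12 mm nose follows from +33 mm, same line. Opening takes 4 to 9 N. Against the inside of the shut gate a leg's axis is at y = -49 mm; the gate's middle part is x = -20 to +25 mm
- crook (a point): inside the crook behind the nose (hook x = +46, y = -44 mm). Press a leg in until its axis is 12 mm past the gate's axis (2 mm less or more and the nose strikes this leg or the other), then shift the hook along its x so that the nose passes between the legs, leg towards this point: once the leg is beyond about x = +33 mm the gate springs shut. Axis of the crook's end bar at x = +64 mm
- gate (a joint): angle of the hook's gate: 0 = shut, up to 0.65 pushed inwards; a spring shuts it
- plane: small iron block plane, 160 x 50 x 52 mm, origin under its middle; bystander
- chisel: wood-handled chisel, 325 mm long, lying on the chest's lid near its rear edge; bystander
- tin: round screw tin, 48 mm wide, 50 mm high, standing on the chest's front left corner; bystander
- glue: glue bottle, 60 mm wide, 190 mm high, upright; bystander
- gauge: wooden marking gauge, 220 mm stem; bystander
Mind the look-alikes: they are no part of the job. Leave any black or brown look-alike of the hook alone.

How it is judged:
By the outcome, as a careful person would: the job done as asked, in the order asked, and still so for the second after the job is handed in, with the robot touching nothing.
It also fails if it takes over 72 s, if anything falls off the work surface, if the arm or the gripper's body presses on something with over 40 N, if the wrist force passes 120 N, or if a joint passes its speed limit or range.

## Working session

There is one attempt and no reset: what is moved stays moved. The work goes in short steps, Python scripts to look and compute and a tool call to move; the robot and the scene stay as the last step left them, time stands still between calls to the robot, and variables do not carry over. Pictures are saved under pics/ and viewed, at most 10 in all, crops included, and the job is handed in when it is done.

Besides the shell and the picture viewer there is one more tool, called after ">>>" as name(argument=value, ...), one argument or row to a line, values as JSON. carry_out: Moves the arm, as the interface text tells. Its arguments: {"type":"object","properties":{"motion":{"type":"array","items":{"type":"object","properties":{"dx":{"type":"number"},"dy":{"type":"number"},"dz":{"type":"number"},"roll":{"type":"number"},"gripper":{"type":"number"}}}},"force":{"type":"number"}},"required":["motion"]}

```bash
ls; mkdir -p pics
cat > h.py <<'E'
import numpy as np, cv2
from cell import robot
def shot(n): return robot.get_image(n)
def save(im,name,crop=None,s=1):
    f=im["frame"][...,::-1]
    if crop: f=f[crop[1]:crop[3],crop[0]:crop[2]]
    cv2.imwrite("pics/"+name,cv2.resize(f,None,fx=s,fy=s,interpolation=cv2.INTER_CUBIC))
def ray(im,uv):
    K=np.array(im["K"]);P=np.array(im["pose"])
    d=np.linalg.inv(K)@[uv[0],uv[1],1]; d=d*[1,-1,-1]
    return P[:3,3],P[:3,:3]@d
def at_z(im,uv,z):
    o,d=ray(im,uv); return o+d*(z-o[2])/d[2]
def proj(im,p):
    P=np.array(im["pose"]); c=P[:3,:3].T@(np.asarray(p)-P[:3,3]); c=c*[1,-1,-1]
    q=np.array(im["K"])@c; return q[:2]/q[2]
E
python3 - <<'E'
from h import *
np.set_printoptions(precision=4,suppress=True)
print([k for k in dir(robot) if k[0]!='_'])
for n in("side","top"):
    im=shot(n); save(im,n+"0.png"); print(n,{k:v for k,v in im.items() if k!="frame"})
    for t in("chest","staple","strap","hook","gate","plane","glue","tin"):
        print(t,[(round(r["p"],2),np.round(r["location"]),int(r["mask"].sum())) for r in robot.regions_of(im,t)])
print(robot.get_obs())
E
```

```text
pics
['MotionError', 'get_image', 'get_obs', 'job_done', 'pinch_z', 'regions_of']
side {'K': array([[399.7729,   0.    , 325.5605],
       [  0.    , 399.7729, 195.9432],
       [  0.    ,   0.    ,   1.    ]]), 'pose': array([[ 0.7875,  0.3522, -0.5058, -0.0867],
       [-0.6161,  0.4732, -0.6297, -0.6528],
       [ 0.0176,  0.8075,  0.5896,  0.7325],
       [ 0.    ,  0.    ,  0.    ,  1.    ]]), 'shot': 1}
chest [(0.91, array([375., 211.]), 14353)]
staple [(0.48, array([357., 190.]), 113)]
strap [(0.58, array([379., 167.]), 542)]
hook [(0.93, array([390., 342.]), 910), (0.69, array([306., 375.]), 885), (0.63, array([436., 312.]), 812)]
gate [(0.68, array([316., 356.]), 117), (0.46, array([402., 364.]), 147)]
plane [(0.97, array([276., 161.]), 788), (0.62, array([359., 187.]), 116)]
glue [(0.82, array([308., 133.]), 734)]
tin [(0.92, array([309., 178.]), 399)]
top {'K': array([[511.7212,   0.    , 319.9263],
       [  0.    , 511.7212, 202.887 ],
       [  0.    ,   0.    ,   1.    ]]), 'pose': array([[-0.0267,  0.9975, -0.0647,  0.3828],
       [-0.9995, -0.0277, -0.0148, -0.0137]
[... 325 characters left out ...]
198.]), 68)]
gate [(0.42, array([418., 295.]), 34)]
plane [(0.79, array([205., 195.]), 868)]
glue [(0.56, array([197., 151.]), 529), (0.26, array([296., 212.]), 233)]
tin [(0.72, array([294., 214.]), 224)]
{'time_s': 0.9, 'q': array([ 1.202 ,  0.3196,  1.5645, -0.    ,  1.2574, -0.02  ]), 'joint_vel': array([ 0.0012, -0.0006, -0.0012, -0.001 , -0.0001, -0.0015]), 'joint_torque': array([  0.0001, -41.2333, -23.2235,   0.0727,   0.0376,  -0.    ]), 'tool_pos': array([0.1965, 0.5404, 0.214 ]), 'orientation': array([0.5451, 3.0939, 0.0002]), 'ft_force': array([-0.1391,  0.0768,  0.8727]), 'ft_torque': array([ 0.0014, -0.0087,  0.003 ]), 'gripper_force': 0.0, 'gripper_width': 0.09127923383041181}
```

Run:
```python
import cv2
a=cv2.imread("pics/side0.png");b=cv2.imread("pics/top0.png")
cv2.imwrite("pics/side0c.png",cv2.resize(a[100:400,220:520],(600,600),interpolation=cv2.INTER_CUBIC))
cv2.imwrite("pics/top0c.png",cv2.resize(b[80:360,160:520],(771,600),interpolation=cv2.INTER_CUBIC))
```

```text
(no output)
```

View pics/side0c.png

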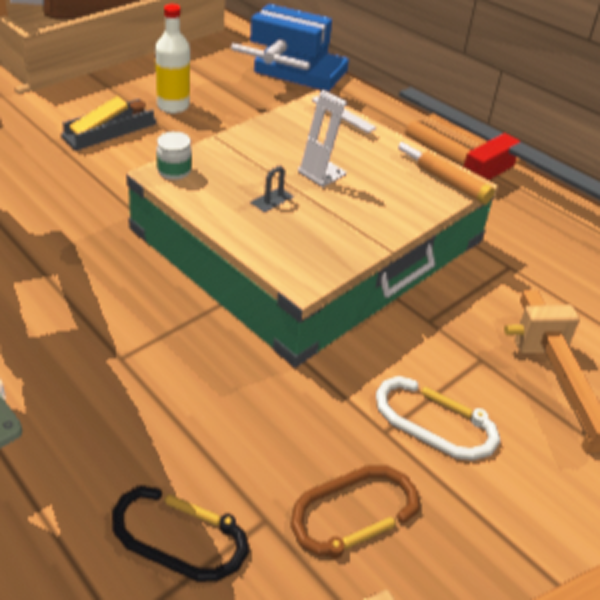

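View pics/top0c.png

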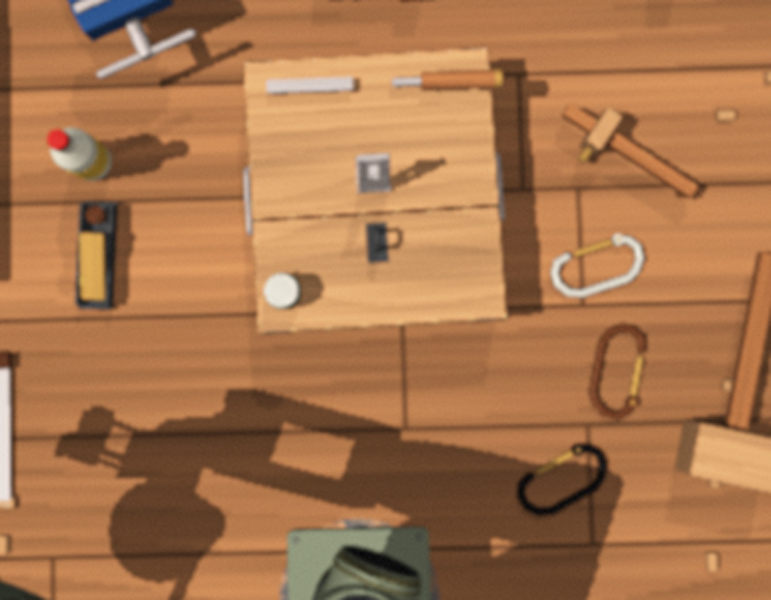

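```bash
cat >> h.py <<'E'
def tri(a,ua,b,ub):
    o1,d1=ray(a,ua);o2,d2=ray(b,ub)
    A=np.c_[d1,-d2]; t=np.linalg.lstsq(A,o2-o1,rcond=None)[0]
    p,q=o1+d1*t[0],o2+d2*t[1]; return (p+q)/2,np.linalg.norm(p-q)
E
python3 - <<'E'
from h import *
np.set_printoptions(precision=4,suppress=True)
s=shot("side");t=shot("top")
s0=lambda x,y:(220+x/2,100+y/2)
t0=lambda x,y:(160+x/2.1417,80+y/2.1417)
C=[at_z(t,t0(*p),.1) for p in[(246,63),(488,49),(506,315),(258,331)]]
Cs=[at_z(s,s0(*p),.1) for p in[(322,93),(493,188),(302,313),(130,180)]]
for a,b in zip(C,Cs):print(a,b)
for k in(C,Cs):
    BL,BR,FR,FL=k; print("mid",sum(k)/4,"yaw",np.degrees([np.arctan2(*((BL-FL)[[1,0]])),np.arctan2(*((BR-FR)[[1,0]])),np.arctan2(-(BL-BR)[0],(BL-BR)[1]),np.arctan2(-(FL-FR)[0],(FL-FR)[1])]))
    print([np.linalg.norm(v) for v in(BL-FL,BR-FR,BL-BR,FL-FR)])
# hook
for im,n in((s,"s"),(t,"t")):
    r=robot.regions_of(im,"hook")
    for e in r[:3]:
        m=e["mask"]; px=im["frame"][m].mean(0)
        v,u=np.nonzero(m); P=np.array([at_z(im,(a,b),.006) for a,b in zip(u,v)])[:,:2]
        (c,wh,ang)=cv2.minAreaRect(P.astype(np.float32)*1000)
        print(n,e["p"],px.round(),"rect",c,wh,ang)
a=s["frame"][150:210,325:400,::-1];b=t["frame"][145:215,310:370,::-1]
a=cv2.resize(a,(400,320),interpolation=cv2.INTER_CUBIC);b=cv2.resize(b,(274,320),interpolation=cv2.INTER_CUBIC)
c=s["frame"][280:340,400:480,::-1];d=t["frame"][180:230,410:470,::-1]
c=cv2.resize(c,(373,280),interpolation=cv2.INTER_CUBIC);d=cv2.resize(d,(336,280),interpolation=cv2.INTER_CUBIC)
W=np.zeros((600,720,3),np.uint8);W[:320,:400]=a;W[:320,400:674]=b;W[320:,:373]=c;W[320:,373:709]=d
cv2.imwrite("pics/m1.png",W)
E
```

```text
[0.7677 0.1372 0.1   ] [0.7681 0.1296 0.1   ]
[ 0.7771 -0.2036  0.1   ] [ 0.7703 -0.2001  0.1   ]
[ 0.4033 -0.2153  0.1   ] [ 0.3962 -0.218   0.1   ]
[0.3904 0.1285 0.1   ] [0.384  0.1105 0.1   ]
mid [ 0.5846 -0.0383  0.1   ] yaw [1.3256 1.7899 1.5865 2.1477]
[np.float64(0.3773981327048735), np.float64(0.37402698827137526), np.float64(0.3409741346114924), np.float64(0.344037391787631)]
mid [ 0.5796 -0.0445  0.1   ] yaw [2.8395 2.7502 0.3768 2.1236]
[np.float64(0.3845994317014442), np.float64(0.37454305373256436), np.float64(0.3296476920862328), np.float64(0.3287851076957108)]
s 0.74 [214. 196. 167.] rect (475.1642150878906, -362.3453674316406) (77.80940246582031, 141.26498413085938) 20.07205581665039
s 0.63 [58. 47. 33.] rect (163.77700805664062, -298.99969482421875) (72.52195739746094, 136.51954650878906) 31.3890438079834
s 0.6 [155.  98.  47.] rect (320.8774719238281, -383.26470947265625) (74.24871826171875, 139.7932891845703) 79.64466094970703
t 0.82 [130.  80.  47.] rect (323.5044860839844, -383.935302734375) (68.73094940185547, 134.6680908203125) 78.760498046875
t 0.71 [62. 44. 29.] rect (164.70968627929688, -299.03411865234375) (70.27755737304688, 138.10682678222656) 29.955060958862305
t 0.66 [201. 179. 153.] rect (474.0179138183594, -362.31787109375) (69.64437103271484, 142.40699768066406) 19.463581085205078
```

View pics/m1.png

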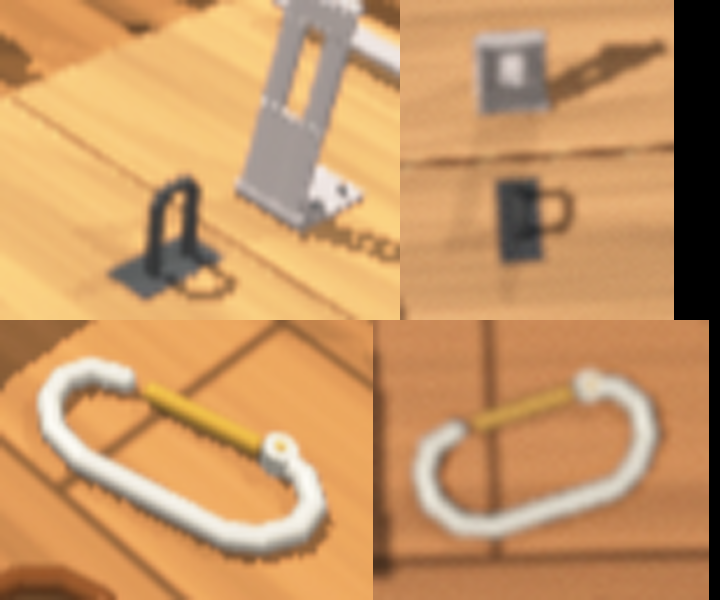

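Run:
```python
from h import *
np.set_printoptions(precision=4,suppress=True)
s=shot("side");t=shot("top")
S=lambda x,y:(325+x/5.333-.0,150+y/5.333)
T=lambda x,y:(310+(x-400)/4.567,145+y/4.567)
print("front base",at_z(s,S(153,272),.101),"back base",at_z(s,S(190,250),.101))
print("arch top",at_z(s,S(179,178),.150))
print("plate top",at_z(t,T(519,221),.101), "plate side",at_z(s,S(164,268),.101))
print("plate corners top",[at_z(t,T(*p),.101) for p in((498,180),(537,180),(541,262),(501,263))])
# strap
print("strap hinge plate side", at_z(s,S(300,200),.105))
print("strap top-edge in top, z .21",at_z(t,T(511,38),.21),at_z(t,T(477,40),.21),at_z(t,T(545,34),.21),"bottom edge z .105",at_z(t,T(483,112),.105),at_z(t,T(549,106),.105))
print("hinge line side",[at_z(s,S(*p),.105) for p in((240,185),(305,222))])
for th in(1.75,1.9,2.05):
    e=np.array([.585-.112*np.cos(th)*-1*-1,-.039,.105+.112*np.sin(th)]); print(th,e,proj(s,e),proj(t,e))
print("strap end seen side px ~",S(322,-5))
for im in(s,t):
  for n in("strap_end","strap","front_leg","back_leg","mouth","crook"):
    print(n,[(round(r["p"],2),r["location"]) for r in robot.regions_of(im,n)][:2])
```

```text
front base [ 0.5007 -0.0405  0.101 ] back base [ 0.5278 -0.0378  0.101 ]
arch top [ 0.5156 -0.0383  0.15  ]
plate top [ 0.5082 -0.04    0.101 ] plate side [ 0.5073 -0.0413  0.101 ]
plate corners top [array([ 0.5355, -0.0271,  0.101 ]), array([ 0.5348, -0.0525,  0.101 ]), array([ 0.4811, -0.0536,  0.101 ]), array([ 0.4811, -0.0275,  0.101 ])]
strap hinge plate side [ 0.599  -0.0432  0.105 ]
strap top-edge in top, z .21 [ 0.611  -0.0365  0.21  ] [ 0.6104 -0.0158  0.21  ] [ 0.6129 -0.0572  0.21  ] bottom edge z .105 [ 0.5799 -0.0185  0.105 ] [ 0.5826 -0.0617  0.105 ]
hinge line side [array([ 0.5834, -0.0146,  0.105 ]), array([ 0.5872, -0.0588,  0.105 ])]
1.75 [ 0.605  -0.039   0.2152] [385.9927 151.2862] [335.3038 155.1686]
1.9 [ 0.6212 -0.039   0.211 ] [390.2106 150.8617] [335.1158 149.6093]
2.05 [ 0.6366 -0.039   0.2044] [394.023  151.3182] [334.9267 144.5318]
strap end seen side px ~ (385.3787736733546, 149.06244140258767)
strap_end [(0.57, [376.4, 169.3])]
strap [(0.75, [382.2, 169.0])]
front_leg []
back_leg []
mouth [(0.78, [388.7, 344.6]), (0.75, [435.3, 316.8])]
crook [(0.97, [303.0, 375.8]), (0.87, [386.3, 345.1])]
strap_end [(0.54, [333.1, 155.8])]
strap [(0.66, [332.4, 160.5])]
front_leg []
back_leg [(0.19, [438.1, 212.4])]
mouth [(0.95, [428.0, 309.7]), (0.94, [440.2, 255.9])]
crook [(0.85, [439.9, 252.0]), (0.84, [445.5, 206.3])]
```

```bash
cat >> h.py <<'E'
from scipy.spatial.transform import Rotation as Ro
np.set_printoptions(precision=4,suppress=True)
def go(x,y,z,yaw,o=None):
    o=o or robot.get_obs(); R=Ro.from_rotvec(o["orientation"]).as_matrix()
    d=R.T@(np.array([x,y,z])-o["tool_pos"]); cur=np.degrees(np.arctan2(R[1,1],R[0,1]))
    r=-((yaw-cur+180)%360-180)
    print("t %.2f pos %s yaw %.2f tilt %.3f | dx %.4f dy %.4f dz %.4f roll %.2f"%(o["time_s"],o["tool_pos"],cur,R[2,2],*d,r), "F",o["ft_force"])
E
python3 - <<'E'
from h import *
go(.675,-.04,.30,1.7)
E
```

```text
t 1.80 pos [0.1965 0.5404 0.214 ] yaw 70.01 tilt -1.000 | dx -0.6480 dy -0.3819 dz -0.0860 roll 68.31 F [-0.0027  0.0267 -1.0123]
```

>>> carry_out(
  motion=[
    {"dx": -0.03,"dy": -0.02,"dz": -0.05,"roll": 8,"gripper": 0},
    {"dx": -0.08,"dy": -0.04,"dz": -0.086,"roll": 18,"gripper": 0},
    {"dx": -0.648,"dy": -0.382,"dz": -0.086,"roll": 68.3,"gripper": 0},
    {"dx": -0.648,"dy": -0.382,"dz": -0.086,"roll": 68.3,"gripper": 0},
    {"dx": -0.648,"dy": -0.382,"dz": -0.086,"roll": 68.3,"gripper": 0},
    {"dx": -0.648,"dy": -0.382,"dz": -0.086,"roll": 68.3,"gripper": 0},
    {"dx": -0.648,"dy": -0.382,"dz": -0.086,"roll": 68.3,"gripper": 0},
    {"dx": -0.648,"dy": -0.382,"dz": -0.086,"roll": 68.3,"gripper": 0},
  ],
)

```text
time_s: 2.8
tool_pos: [0.4936, 0.1835, 0.2996]
orientation: [2.189, 2.254, 0.001]
ft_force: [1.2, 1.1, 0.6]
gripper_width: 0.0139
gripper_force: 0.0
```

Run:
```python
from h import *
go(.675,-.04,.30,1.7)
```

```text
t 2.80 pos [0.4936 0.1835 0.2996] yaw 1.67 tilt -1.000 | dx -0.2287 dy 0.1748 dz -0.0004 roll -0.03 F [1.154  1.1498 0.6074]
```

>>> carry_out(
  motion=[
    {"dx": -0.229,"dy": 0.175,"dz": 0,"roll": 0,"gripper": 0},
    {"dx": -0.229,"dy": 0.175,"dz": 0,"roll": 0,"gripper": 0},
    {"dx": -0.229,"dy": 0.175,"dz": 0,"roll": 0,"gripper": 0},
    {"dx": -0.229,"dy": 0.175,"dz": 0,"roll": 0,"gripper": 0},
    {"dx": -0.229,"dy": 0.175,"dz": 0,"roll": 0,"gripper": 0},
    {"dx": -0.229,"dy": 0.175,"dz": 0,"roll": 0,"gripper": 0},
    {"dx": -0.229,"dy": 0.175,"dz": 0.05,"roll": 0,"gripper": 0},
    {"dx": -0.229,"dy": 0.175,"dz": 0.1,"roll": 0,"gripper": 0},
  ],
)

```text
time_s: 3.8
tool_pos: [0.674, -0.0374, 0.1991]
orientation: [2.186, 2.254, 0.003]
ft_force: [0.7, 0.1, -0.5]
gripper_width: 0.0003
gripper_force: 0.0
```

Run:
```python
from h import *
go(.60,-.04,.19,1.7)
s=shot("side"); save(s,"s2.png",(300,80,460,230),4)
```

```text
t 3.80 pos [ 0.674  -0.0374  0.1991] yaw 1.75 tilt -1.000 | dx -0.0003 dy -0.0741 dz 0.0090 roll 0.05 F [ 0.7377  0.1451 -0.5132]
```

View pics/s2.png

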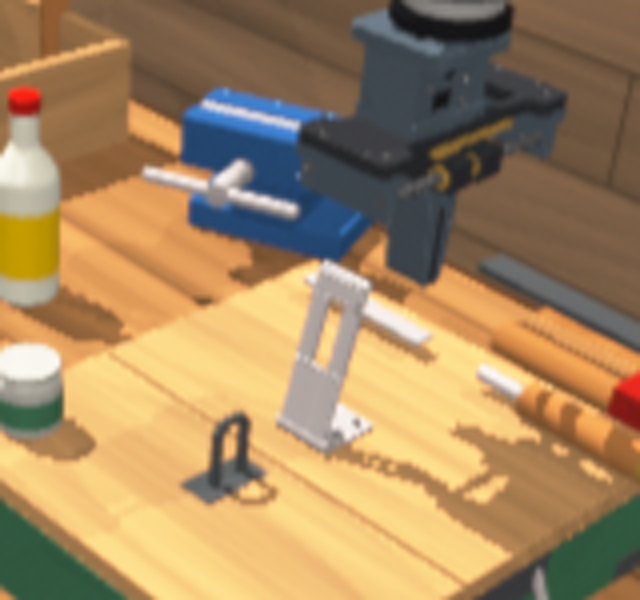

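>>> carry_out(
  motion=[
    {"dx": 0,"dy": -0.03,"dz": 0.01,"roll": 0,"gripper": 0},
    {"dx": 0,"dy": -0.052,"dz": 0.015,"roll": 0,"gripper": 0},
    {"dx": 0,"dy": -0.065,"dz": 0.015,"roll": 0,"gripper": 0},
    {"dx": 0,"dy": -0.077,"dz": 0.016,"roll": 0,"gripper": 0},
    {"dx": 0,"dy": -0.088,"dz": 0.018,"roll": 0,"gripper": 0},
    {"dx": 0,"dy": -0.101,"dz": 0.023,"roll": 0,"gripper": 0},
    {"dx": 0,"dy": -0.109,"dz": 0.034,"roll": 0,"gripper": 0},
    {"dx": 0,"dy": -0.1135,"dz": 0.044,"roll": 0,"gripper": 0},
  ],
)

```text
time_s: 4.85
tool_pos: [0.5604, -0.0418, 0.1546]
orientation: [-2.188, -2.254, 0.0]
ft_force: [-0.0, -0.2, 0.4]
gripper_width: 0.0005
gripper_force: 0.1
```

>>> carry_out(
  motion=[
    {"dx": 0,"dy": -0.003,"dz": 0.012,"roll": 0,"gripper": 0},
    {"dx": 0,"dy": -0.004,"dz": 0.024,"roll": 0,"gripper": 0},
    {"dx": 0,"dy": -0.004,"dz": 0.032,"roll": 0,"gripper": 0},
    {"dx": 0,"dy": -0.004,"dz": 0.038,"roll": 0,"gripper": 0},
    {"dx": 0,"dy": -0.004,"dz": 0.042,"roll": 0,"gripper": 0},
    {"dx": 0,"dy": -0.004,"dz": 0.044,"roll": 0,"gripper": 0},
    {"dx": 0,"dy": -0.004,"dz": 0.046,"roll": 0,"gripper": 0},
    {"dx": 0,"dy": -0.004,"dz": 0.046,"roll": 0,"gripper": 0},
  ],
)

```text
time_s: 5.85
tool_pos: [0.5569, -0.0419, 0.1095]
orientation: [2.188, 2.254, 0.0]
ft_force: [-0.4, -0.5, -0.6]
gripper_width: 0.0007
gripper_force: 0.0
```

Run:
```python
from h import *
go(.556,-.042,.108,1.7)
s=shot("side"); save(s,"s3.png",(300,100,440,230),5); save(shot("top"),"t3.png")
```

```text
t 5.85 pos [ 0.5569 -0.0419  0.1095] yaw 1.71 tilt -1.000 | dx -0.0001 dy -0.0009 dz 0.0015 roll 0.01 F [-0.4024 -0.4509 -0.594 ]
```

View pics/s3.png

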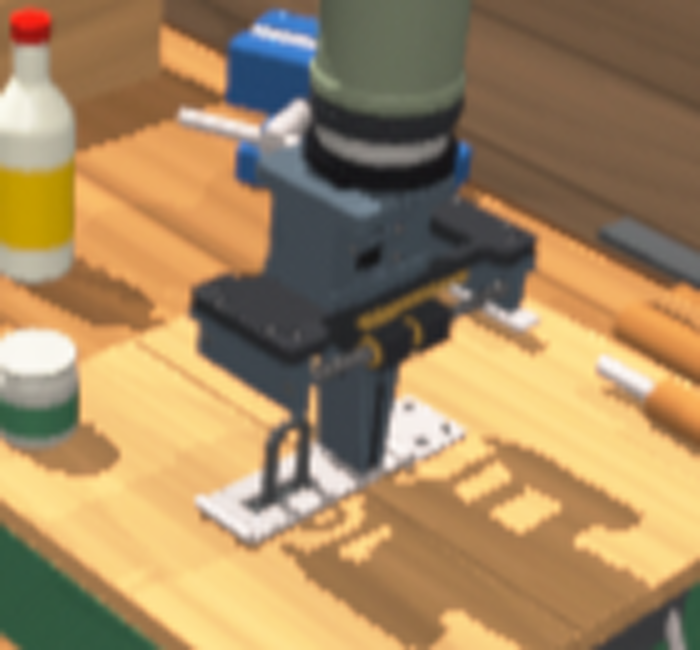

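>>> carry_out(
  motion=[
    {"dx": 0,"dy": 0,"dz": 0.002,"roll": 0,"gripper": 0},
    {"dx": 0,"dy": 0,"dz": 0.0035,"roll": 0,"gripper": 0},
    {"dx": 0,"dy": 0,"dz": 0.0035,"roll": 0,"gripper": 0},
    {"dx": 0,"dy": 0,"dz": -0.05,"roll": 0,"gripper": 0},
    {"dx": 0,"dy": 0,"dz": -0.1,"roll": 0,"gripper": 0.45},
    {"dx": -0.06,"dy": -0.02,"dz": -0.1,"roll": -5,"gripper": 0.45},
    {"dx": -0.12,"dy": -0.04,"dz": -0.1,"roll": -10,"gripper": 0.45},
    {"dx": -0.18,"dy": -0.06,"dz": -0.1,"roll": -18,"gripper": 0.45},
  ],
)

```text
time_s: 6.95
tool_pos: [0.5024, -0.223, 0.2097]
orientation: [1.801, 2.573, 0.0]
ft_force: [0.4, -1.0, 0.3]
gripper_width: 0.0376
gripper_force: 0.0
```

Run:
```python
from h import *
go(.4463,-.3724,.06,19.7)
# hook refined: white pixels + silhouette fit at z=.006, and staple/strap crop
o=[]
for n in("side","top"):
    im=shot(n)
    f=im["frame"].astype(int); m=((f.min(2)>140)&(f.max(2)-f.min(2)<70)).astype(np.uint8)
    c0=proj(im,(.4745,-.3623,.006)); 
    nl,lab,st,ce=cv2.connectedComponentsWithStats(m)
    k=min(range(1,nl),key=lambda i:np.hypot(*(ce[i]-c0)) if st[i,4]>60 else 1e9)
    v,u=np.nonzero(lab==k); P=np.array([at_z(im,(a,b),.006)[:2] for a,b in zip(u,v)])
    print(n,st[k],cv2.minAreaRect((P*1000).astype(np.float32)))
    save(im,n+"4.png")
    for th in("mouth","crook","strap","staple"):
        print(th,[(round(r["p"],2),np.round(r["location"]),at_z(im,r["location"],.006)[:2]) for r in robot.regions_of(im,th)][:3])
```

```text
t 6.95 pos [ 0.5024 -0.223   0.2097] yaw 20.01 tilt -1.000 | dx -0.1211 dy -0.1040 dz 0.1497 roll 0.31 F [ 0.4106 -0.9925  0.3336]
side [408 288  62  41 511] ((476.6125183105469, -360.8678283691406), (75.99849700927734, 138.550537109375), 16.689266204833984)
mouth [(0.93, array([393., 344.]), array([ 0.3304, -0.3642])), (0.92, array([437., 318.]), array([ 0.452 , -0.3795])), (0.73, array([308., 377.]), array([ 0.1511, -0.3166]))]
crook [(0.83, array([306., 378.]), array([ 0.1461, -0.3167])), (0.81, array([390., 343.]), array([ 0.3276, -0.3604])), (0.61, array([434., 314.]), array([ 0.4564, -0.3676]))]
strap [(0.89, array([365., 197.]), array([0.6316, 0.0455])), (0.53, array([502., 274.]), array([ 0.6839, -0.3911]))]
staple []
top [326 152  18  56 758] ((560.4754638671875, -38.09757995605469), (176.58119201660156, 49.513763427734375), 1.2278245687484741)
mouth [(0.86, array([442., 254.]), array([ 0.316 , -0.3662])), (0.62, array([452., 205.]), array([ 0.4695, -0.4047])), (0.56, array([433., 307.]), array([ 0.1524, -0.3324]))]
crook [(0.78, array([455., 263.]), array([ 0.2888, -0.4068])), (0.58, array([457., 205.]), array([ 0.47 , -0.421])), (0.53, array([428., 292.]), array([ 0.1986, -0.3194]))]
strap []
staple []
```

>>> carry_out(
  motion=[
    {"dx": -0.06,"dy": -0.05,"dz": 0.02,"roll": 0.3,"gripper": 0.45},
    {"dx": -0.121,"dy": -0.104,"dz": 0.05,"roll": 0.3,"gripper": 0.45},
    {"dx": -0.121,"dy": -0.104,"dz": 0.1,"roll": 0.3,"gripper": 0.45},
    {"dx": -0.121,"dy": -0.104,"dz": 0.15,"roll": 0.3,"gripper": 0.45},
    {"dx": -0.121,"dy": -0.104,"dz": 0.18,"roll": 0.3,"gripper": 0.45},
    {"dx": -0.121,"dy": -0.104,"dz": 0.195,"roll": 0.3,"gripper": 0.45},
    {"dx": -0.121,"dy": -0.104,"dz": 0.205,"roll": 0.3,"gripper": 0.45},
    {"dx": -0.121,"dy": -0.104,"dz": 0.206,"roll": 0.3,"gripper": 0.45},
  ],
)

```text
time_s: 8.45
tool_pos: [0.4465, -0.3705, 0.0038]
orientation: [1.814, 2.564, -0.0]
ft_force: [-0.2, 0.7, 0.4]
gripper_width: 0.0411
gripper_force: 0.0
```

Run:
```python
from h import *
go(.4463,-.3724,.003,19.7)
s=shot("side"); t=shot("top")
a=cv2.resize(s["frame"][260:350,390:490,::-1],(555,500),interpolation=cv2.INTER_CUBIC)
cv2.imwrite("pics/m5.png",a)
```

```text
t 8.45 pos [ 0.4465 -0.3705  0.0038] yaw 19.46 tilt -1.000 | dx -0.0017 dy -0.0009 dz 0.0008 roll -0.24 F [-0.2083  0.7318  0.3527]
```

View pics/m5.png

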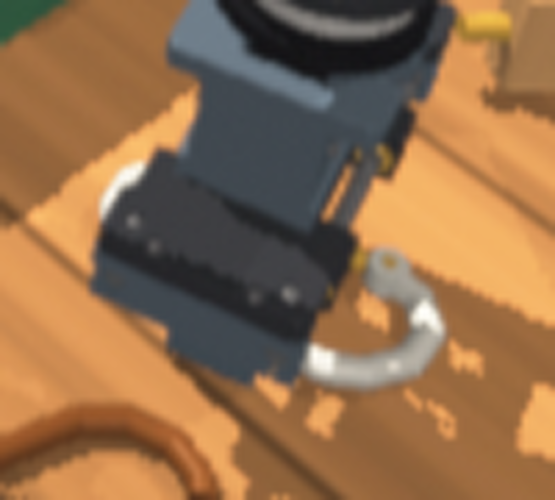

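>>> carry_out(
  motion=[
    {"dx": 0,"dy": 0,"dz": 0.001,"roll": 0,"gripper": 0.1},
    {"dx": 0,"dy": 0,"dz": 0.001,"roll": 0,"gripper": 0.0},
    {"dx": 0,"dy": 0,"dz": 0.001,"roll": 0,"gripper": 0.0},
    {"dx": 0,"dy": 0,"dz": 0.001,"roll": 0,"gripper": 0},
    {"dx": 0,"dy": 0,"dz": 0.001,"roll": 0,"gripper": 0},
    {"dx": 0,"dy": 0,"dz": -0.02,"roll": 0,"gripper": 0},
    {"dx": 0,"dy": 0,"dz": -0.07,"roll": 0,"gripper": 0},
    {"dx": 0,"dy": 0,"dz": -0.13,"roll": 0,"gripper": 0},
  ],
  force=60,
)

```text
time_s: 9.55
tool_pos: [0.4448, -0.3694, 0.1327]
orientation: [-1.812, -2.56, -0.001]
ft_force: [0.8, -1.5, -2.2]
gripper_width: 0.0106
gripper_force: 59.9
```

Run:
```python
from h import *
go(.405,-.058,.19,1.7)
```

```text
t 9.55 pos [ 0.4448 -0.3694  0.1327] yaw 19.41 tilt -1.000 | dx 0.3072 dy 0.0658 dz -0.0560 roll 17.71 F [ 0.8202 -1.537  -2.213 ]
```

>>> carry_out(
  motion=[
    {"dx": 0.02,"dy": 0,"dz": -0.05,"roll": 0,"gripper": 0},
    {"dx": 0.07,"dy": 0.01,"dz": -0.056,"roll": 4,"gripper": 0},
    {"dx": 0.12,"dy": 0.025,"dz": -0.056,"roll": 8,"gripper": 0},
    {"dx": 0.17,"dy": 0.035,"dz": -0.056,"roll": 12,"gripper": 0},
    {"dx": 0.22,"dy": 0.045,"dz": -0.056,"roll": 16,"gripper": 0},
    {"dx": 0.27,"dy": 0.056,"dz": -0.056,"roll": 17.7,"gripper": 0},
    {"dx": 0.307,"dy": 0.066,"dz": -0.056,"roll": 17.7,"gripper": 0},
    {"dx": 0.307,"dy": 0.066,"dz": -0.056,"roll": 17.7,"gripper": 0},
  ],
)

```text
time_s: 10.55
tool_pos: [0.4048, -0.0568, 0.1887]
orientation: [-2.182, -2.257, 0.001]
ft_force: [0.9, -0.7, -3.3]
gripper_width: 0.0105
gripper_force: 59.9
```

Run:
```python
from h import *
go(.405,-.058,.12,1.7)
s=shot("side"); t=shot("top")
a=cv2.resize(s["frame"][130:240,290:400,::-1],(500,500),interpolation=cv2.INTER_CUBIC)
b=cv2.resize(t["frame"][150:270,290:360,::-1],(292,500),interpolation=cv2.INTER_CUBIC)
cv2.imwrite("pics/m6.png",np.hstack([a,b]))
```

```text
t 10.55 pos [ 0.4048 -0.0568  0.1887] yaw 1.93 tilt -1.000 | dx -0.0013 dy 0.0003 dz 0.0687 roll 0.23 F [ 0.948  -0.6716 -3.2505]
```

View pics/m6.png

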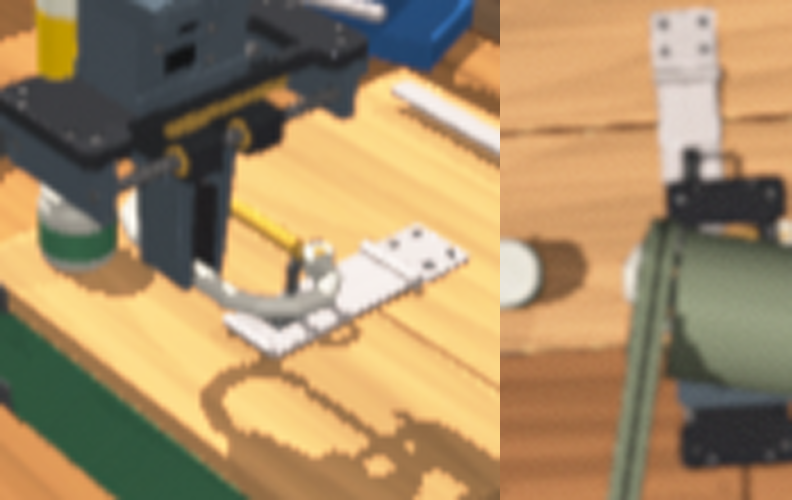

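Run:
```python
from h import *
s=shot("side")
S=lambda x,y:(290+x*.22,130+y*.22)
for n,p in(("pivot",(318,265)),("gate a",(237,207)),("gate b",(290,241)),("bend outer",(285,312))):
    print(n,S(*p),[at_z(s,S(*p),z)[:3] for z in(.185,.191,.197)])
o=robot.get_obs(); T=o["tool_pos"]; yaw=np.radians(1.8)
xh=np.array([-np.sin(yaw),np.cos(yaw),0]);yh=np.array([-np.cos(yaw),-np.sin(yaw),0])
O=T+[0,0,.0027]
for n,a,b in(("pivot",-40,-58),("gate tip",29,-58),("mouth",16,-58)):
    q=proj(s,O+xh*a/1e3+yh*b/1e3); print(n,q,"crop",(q-[290,130])/.22)
f=s["frame"].astype(int)
# gate (brass) pixels
hsv=cv2.cvtColor(s["frame"],cv2.COLOR_RGB2HSV)
for u in range(338,360):
    c=f[165:200,u]; 
    r=np.argsort(c[:,2]-c[:,0]*.35)[:2]; print(u,[(165+k,tuple(c[k])) for k in r],end=" ")
```

```text
pivot (359.96, 188.3) [array([ 0.4681, -0.0928,  0.185 ]), array([ 0.462 , -0.0989,  0.191 ]), array([ 0.456 , -0.1051,  0.197 ])]
gate a (342.14, 175.54) [array([ 0.4696, -0.0247,  0.185 ]), array([ 0.4635, -0.0316,  0.191 ]), array([ 0.4574, -0.0385,  0.197 ])]
gate b (353.8, 183.02) [array([ 0.4711, -0.0671,  0.185 ]), array([ 0.465 , -0.0735,  0.191 ]), array([ 0.4589, -0.08  ,  0.197 ])]
bend outer (352.7, 198.64) [array([ 0.4267, -0.1138,  0.185 ]), array([ 0.4211, -0.1197,  0.191 ]), array([ 0.4155, -0.1256,  0.197 ])]
pivot [360.561  187.3211] crop [320.7319 260.5503]
gate tip [341.2155 174.8187] crop [232.7976 203.7212]
mouth [344.7328 177.0918] crop [248.7853 214.0535]
338 [(np.int64(165), (np.int64(37), np.int64(37), np.int64(39))), (np.int64(166), (np.int64(36), np.int64(36), np.int64(40)))] 339 [(np.int64(165), (np.int64(39), np.int64(39), np.int64(43))), (np.int64(166), (np.int64(38), np.int64(40), np.int64(43)))] 340 [(np.int64(187), (np.int64(223), np.int64(168), np.int64(111))), (np.int64(188), (np.int64(234), np.int64(181), np.int64(116)))] 341 [(np.int64(176), (np.
[... 1768 characters left out ...]
t64(243), np.int64(198), np.int64(77)))] 355 [(np.int64(183), (np.int64(231), np.int64(181), np.int64(73))), (np.int64(184), (np.int64(172), np.int64(130), np.int64(53)))] 356 [(np.int64(184), (np.int64(166), np.int64(126), np.int64(56))), (np.int64(185), (np.int64(160), np.int64(123), np.int64(57)))] 357 [(np.int64(183), (np.int64(209), np.int64(157), np.int64(90))), (np.int64(182), (np.int64(243), np.int64(193), np.int64(118)))] 358 [(np.int64(166), (np.int64(244), np.int64(193), np.int64(120))), (np.int64(165), (np.int64(244), np.int64(194), np.int64(121)))] 359 [(np.int64(166), (np.int64(244), np.int64(194), np.int64(121))), (np.int64(167), (np.int64(244), np.int64(194), np.int64(121)))]
```

>>> carry_out(
  motion=[
    {"dx": 0,"dy": 0,"dz": 0.03,"roll": 0.2,"gripper": 0},
    {"dx": 0,"dy": 0,"dz": 0.055,"roll": 0.2,"gripper": 0},
    {"dx": 0,"dy": 0,"dz": 0.068,"roll": 0.2,"gripper": 0},
    {"dx": 0,"dy": 0.006,"dz": 0.0695,"roll": 0.2,"gripper": 0},
    {"dx": 0,"dy": 0.012,"dz": 0.0695,"roll": 0.2,"gripper": 0},
    {"dx": 0,"dy": 0.018,"dz": 0.0695,"roll": 0.2,"gripper": 0},
    {"dx": 0,"dy": 0.018,"dz": 0.0695,"roll": 0.2,"gripper": 0},
    {"dx": 0,"dy": 0.018,"dz": 0.0695,"roll": 0.2,"gripper": 0},
  ],
)

```text
time_s: 11.7
tool_pos: [0.424, -0.0584, 0.12]
orientation: [2.192, 2.251, 0.0]
ft_force: [0.7, 0.6, -2.9]
gripper_width: 0.0109
gripper_force: 59.9
```

```bash
cat >> h.py <<'E'
def ft(n=6):
    F=[]
    for _ in range(n):
        im=shot("side"); F.append(robot.get_obs()["ft_force"])
    F=np.array(F); print("F mean",F.mean(0),"sd",F.std(0)); return im
E
python3 - <<'E'
from h import *
s=ft(); go(.432,-.058,.12,1.7)
save(s,"m7.png",(290,120,410,240),5)
E
```

```text
F mean [-0.4223  0.3689 -3.1557] sd [0.3402 0.2738 0.3213]
t 12.00 pos [ 0.4239 -0.0584  0.1199] yaw 1.52 tilt -1.000 | dx 0.0002 dy 0.0081 dz -0.0001 roll -0.18 F [-0.7197  0.0586 -2.8191]
```

View pics/m7.png

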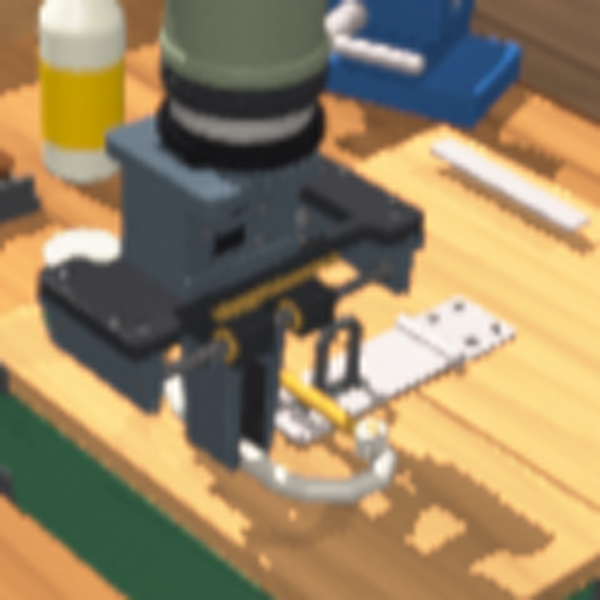

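>>> carry_out(
  motion=[
    {"dx": 0,"dy": 0.002,"dz": 0,"roll": -0.2,"gripper": 0},
    {"dx": 0,"dy": 0.004,"dz": 0,"roll": -0.2,"gripper": 0},
    {"dx": 0,"dy": 0.006,"dz": 0,"roll": -0.2,"gripper": 0},
    {"dx": 0,"dy": 0.007,"dz": 0,"roll": -0.2,"gripper": 0},
    {"dx": 0,"dy": 0.008,"dz": 0,"roll": -0.2,"gripper": 0},
    {"dx": 0,"dy": 0.009,"dz": 0,"roll": -0.2,"gripper": 0},
    {"dx": 0,"dy": 0.01,"dz": 0,"roll": -0.2,"gripper": 0},
    {"dx": 0,"dy": 0.01,"dz": 0,"roll": -0.2,"gripper": 0},
  ],
)

```text
time_s: 13.0
tool_pos: [0.4341, -0.0582, 0.1199]
orientation: [2.188, 2.254, 0.0]
ft_force: [1.3, 0.6, -3.3]
gripper_width: 0.0107
gripper_force: 59.9
```

Run:
```python
from h import *
s=ft(4); go(.434,-.058,.12,1.7)
print("leg bottom",at_z(s,(354.4,197),.105),"leg top",at_z(s,(354,187),.146),"gate end earlier",at_z(s,(346.6,195),.1226), "pivot earlier", at_z(s,(290+372/5,120+433/5),.1226))
save(s,"m8.png",(320,160,390,220),8)
```

```text
F mean [ 0.208  -0.2426 -2.7482] sd [0.2942 0.4086 0.2991]
t 13.20 pos [ 0.434  -0.0582  0.1199] yaw 1.71 tilt -1.000 | dx 0.0002 dy 0.0000 dz -0.0001 roll 0.01 F [-0.2994 -0.7448 -3.2374]
leg bottom [ 0.5102 -0.0322  0.105 ] leg top [ 0.4992 -0.0394  0.146 ] gate end earlier [ 0.483  -0.0308  0.1226] pivot earlier [ 0.4867 -0.0951  0.1226]
```

>>> carry_out(
  motion=[
    {"dx": 0,"dy": 0.001,"dz": 0,"roll": 0,"gripper": 0},
    {"dx": 0,"dy": 0.002,"dz": 0,"roll": 0,"gripper": 0},
    {"dx": 0,"dy": 0.003,"dz": 0,"roll": 0,"gripper": 0},
    {"dx": 0,"dy": 0.004,"dz": 0,"roll": 0,"gripper": 0},
    {"dx": 0,"dy": 0.004,"dz": 0,"roll": 0,"gripper": 0},
    {"dx": 0,"dy": 0.004,"dz": 0,"roll": 0,"gripper": 0},
    {"dx": 0,"dy": 0.004,"dz": 0,"roll": 0,"gripper": 0},
    {"dx": 0,"dy": 0.004,"dz": 0,"roll": 0,"gripper": 0},
  ],
)

```text
time_s: 14.2
tool_pos: [0.4378, -0.0581, 0.1198]
orientation: [-2.188, -2.254, 0.001]
ft_force: [-4.0, -1.3, -3.0]
gripper_width: 0.0109
gripper_force: 59.9
```

Run:
```python
from h import *
s=ft(4); go(.438,-.058,.12,1.7)
```

```text
F mean [-3.6815 -1.2406 -3.004 ] sd [0.372  0.5125 0.3001]
t 14.40 pos [ 0.4379 -0.0581  0.1198] yaw 1.72 tilt -1.000 | dx 0.0001 dy 0.0001 dz -0.0002 roll 0.02 F [-3.5354 -0.6071 -3.3143]
```

>>> carry_out(
  motion=[
    {"dx": 0,"dy": -0.001,"dz": 0,"roll": 0,"gripper": 0},
    {"dx": 0,"dy": -0.001,"dz": 0,"roll": 0,"gripper": 0},
    {"dx": 0,"dy": -0.001,"dz": 0,"roll": 0,"gripper": 0},
    {"dx": 0,"dy": -0.001,"dz": 0,"roll": 0,"gripper": 0},
    {"dx": 0,"dy": -0.001,"dz": 0,"roll": 0,"gripper": 0},
    {"dx": 0,"dy": -0.001,"dz": 0,"roll": 0,"gripper": 0},
    {"dx": 0,"dy": -0.001,"dz": 0,"roll": 0,"gripper": 0},
    {"dx": 0,"dy": -0.001,"dz": 0,"roll": 0,"gripper": 0},
  ],
)

```text
time_s: 15.4
tool_pos: [0.437, -0.0581, 0.1199]
orientation: [-2.188, -2.254, -0.0]
ft_force: [-4.3, -1.1, -3.5]
gripper_width: 0.0106
gripper_force: 59.9
```

Run:
```python
from h import *
s=ft(4); go(.437,-.058,.12,1.7)
```

```text
F mean [-3.188  -0.8071 -2.9901] sd [0.378  0.2682 0.3326]
t 15.60 pos [ 0.437  -0.0581  0.1199] yaw 1.71 tilt -1.000 | dx 0.0001 dy -0.0000 dz -0.0001 roll 0.01 F [-3.344  -0.8063 -2.7475]
```

>>> carry_out(
  motion=[
    {"dx": 0,"dy": -0.001,"dz": 0,"roll": 0,"gripper": 0},
    {"dx": 0,"dy": -0.001,"dz": 0,"roll": 0,"gripper": 0},
    {"dx": 0,"dy": -0.001,"dz": 0,"roll": 0,"gripper": 0},
    {"dx": 0,"dy": -0.001,"dz": 0,"roll": 0,"gripper": 0},
    {"dx": 0,"dy": -0.001,"dz": 0,"roll": 0,"gripper": 0},
    {"dx": 0,"dy": -0.001,"dz": 0,"roll": 0,"gripper": 0},
    {"dx": 0,"dy": -0.001,"dz": 0,"roll": 0,"gripper": 0},
    {"dx": 0,"dy": -0.001,"dz": 0,"roll": 0,"gripper": 0},
  ],
)

```text
time_s: 16.6
tool_pos: [0.4362, -0.0581, 0.1199]
orientation: [2.188, 2.254, 0.0]
ft_force: [-2.3, -1.3, -3.3]
gripper_width: 0.011
gripper_force: 59.9
```

Run:
```python
from h import *
s=ft(4); go(.436,-.058,.12,1.7)
```

```text
F mean [-2.2103 -0.5348 -3.55  ] sd [0.1016 0.29   0.4036]
t 16.80 pos [ 0.4361 -0.0581  0.1199] yaw 1.71 tilt -1.000 | dx 0.0001 dy -0.0001 dz -0.0001 roll 0.01 F [-2.2326 -1.0028 -3.0827]
```

>>> carry_out(
  motion=[
    {"dx": 0,"dy": 0.001,"dz": 0,"roll": 0,"gripper": 0},
    {"dx": 0,"dy": 0.002,"dz": 0,"roll": 0,"gripper": 0},
    {"dx": 0,"dy": 0.003,"dz": 0,"roll": 0,"gripper": 0},
    {"dx": 0,"dy": 0.004,"dz": 0,"roll": 0,"gripper": 0},
    {"dx": 0,"dy": 0.004,"dz": 0,"roll": 0,"gripper": 0},
    {"dx": 0,"dy": 0.004,"dz": 0,"roll": 0,"gripper": 0},
    {"dx": 0,"dy": 0.004,"dz": 0,"roll": 0,"gripper": 0},
    {"dx": 0,"dy": 0.004,"dz": 0,"roll": 0,"gripper": 0},
  ],
)

```text
time_s: 17.8
tool_pos: [0.44, -0.0581, 0.1199]
orientation: [-2.188, -2.254, 0.0]
ft_force: [-3.3, -1.9, -3.4]
gripper_width: 0.011
gripper_force: 59.9
```

Run:
```python
from h import *
s=ft(4); go(.440,-.058,.12,1.7)
```

```text
F mean [-3.6778 -1.5737 -2.9787] sd [0.4711 0.1031 0.2365]
t 18.00 pos [ 0.44   -0.0581  0.1199] yaw 1.72 tilt -1.000 | dx 0.0001 dy 0.0000 dz -0.0001 roll 0.02 F [-4.031  -1.5536 -3.029 ]
```

>>> carry_out(
  motion=[
    {"dx": 0,"dy": 0.001,"dz": 0,"roll": 0,"gripper": 0},
    {"dx": 0,"dy": 0.002,"dz": 0,"roll": 0,"gripper": 0},
    {"dx": 0,"dy": 0.003,"dz": 0,"roll": 0,"gripper": 0},
    {"dx": 0,"dy": 0.004,"dz": 0,"roll": 0,"gripper": 0},
    {"dx": 0,"dy": 0.004,"dz": 0,"roll": 0,"gripper": 0},
    {"dx": 0,"dy": 0.004,"dz": 0,"roll": 0,"gripper": 0},
    {"dx": 0,"dy": 0.004,"dz": 0,"roll": 0,"gripper": 0},
    {"dx": 0,"dy": 0.004,"dz": 0,"roll": 0,"gripper": 0},
  ],
)

```text
time_s: 19.0
tool_pos: [0.444, -0.0579, 0.1199]
orientation: [-2.188, -2.254, 0.0]
ft_force: [-3.5, -2.7, -3.4]
gripper_width: 0.011
gripper_force: 59.8
```

Run:
```python
from h import *
s=ft(4); go(.444,-.058,.12,1.7)
save(s,"m9.png",(320,160,390,220),8)
```

```text
F mean [-4.1084 -2.4929 -2.8095] sd [0.5287 0.4829 0.4581]
t 19.20 pos [ 0.444  -0.0579  0.1199] yaw 1.72 tilt -1.000 | dx -0.0001 dy -0.0000 dz -0.0001 roll 0.02 F [-3.8236 -2.294  -2.8359]
```

Run:
```python
from h import *
s=shot("side"); cur=s["frame"][...,::-1]
def dark(f,v): 
    g=f[v,345:372].astype(float).max(1); return g
ref=cv2.imread("pics/side4.png")
for v in (185,187,189,191,193):
    print(v,"ref",dark(ref,v).astype(int)); print(v,"cur",dark(cur,v).astype(int))
L=np.array([.5007,-.0405,.122]);print(proj(s,L),proj(s,L+[.004,0,0]),proj(s,L+[.024,0,0]),proj(s,L+[0,0,.02]))
```

```text
185 ref [248 246 246 246 246 244 240 233 220 192 163 111 100 104  96  66  78 168
 246 250 249 249 249 244 223 213 235]
185 cur [ 40  38  40  41  40  42  59  77 160 214 165  95  91 103  98  67  79 169
 248 251 251 250 250 246 226 218 238]
187 ref [251 250 249 248 247 246 246 243 193 110  78 100 179 243 173  84  80 176
 245 249 248 248 247 247 246 245 235]
187 cur [ 41  40  40  41  44  53  69  77 136 102  79 102 183 245 198  95  78 164
 246 250 250 249 249 248 248 247 238]
189 ref [251 251 251 250 250 250 247 224 115  68 104 224 236 223 131  71  92 209
 243 246 247 247 247 247 247 247 247]
189 cur [ 37  36  36  47  66  74  76 102  77  69 104 227 239 226 138  74  89 197
 244 248 248 249 249 249 248 248 248]
191 ref [250 251 251 251 251 251 249 226 112  69 135 241 245 241 137  68 103 229
 246 247 247 246 246 246 246 246 247]
191 cur [ 39  33  33  34  52  72  76  95  68  66 127 242 246 244 151  76  96 217
 246 248 248 248 248 248 248 248 248]
193 ref [250 250 250 251 252 252 250 195  94  69 135 239 244 229 116  63 109 238
 246 246 246 246 246 247 247 247 247]
193 cur [ 38  33  33  34  55  73  90 186 149 100 139 241 247 241 129  67 110 240
 248 248 248 248 248 248 249 248 248]
[354.1626 194.5517] [355.3127 194.0153] [360.9967 191.3641] [354.6263 188.2724]
```

>>> carry_out(
  motion=[
    {"dx": 0,"dy": 0.002,"dz": 0,"roll": 0,"gripper": 0},
    {"dx": 0,"dy": 0.004,"dz": 0,"roll": 0,"gripper": 0},
    {"dx": 0,"dy": 0.006,"dz": 0,"roll": 0,"gripper": 0},
    {"dx": 0,"dy": 0.008,"dz": 0,"roll": 0,"gripper": 0},
    {"dx": 0,"dy": 0.01,"dz": 0,"roll": 0,"gripper": 0},
    {"dx": 0,"dy": 0.012,"dz": 0,"roll": 0,"gripper": 0},
    {"dx": 0,"dy": 0.012,"dz": 0,"roll": 0,"gripper": 0},
    {"dx": 0,"dy": 0.012,"dz": 0,"roll": 0,"gripper": 0},
  ],
)

```text
time_s: 20.25
tool_pos: [0.4549, -0.0566, 0.1196]
orientation: [-2.186, -2.252, 0.001]
ft_force: [-5.4, 0.5, -1.1]
gripper_width: 0.0109
gripper_force: 59.9
```

Run:
```python
from h import *
s=ft(4); go(.456,-.058,.12,1.7)
cur=s["frame"][...,::-1]; cv2.imwrite("pics/side10.png",cur)
ref=cv2.imread("pics/side4.png")
for v in (187,189,191):
    print(v,"ref",ref[v,352:368].max(1)); print(v,"cur",cur[v,352:368].max(1))
```

```text
F mean [-6.1908  0.882  -1.6007] sd [0.4887 0.2328 0.5328]
t 20.45 pos [ 0.4549 -0.0567  0.1196] yaw 1.72 tilt -1.000 | dx -0.0014 dy 0.0010 dz -0.0004 roll 0.02 F [-6.8892  0.5082 -1.9326]
187 ref [243 193 110  78 100 179 243 173  84  80 176 245 249 248 248 247]
187 cur [ 61  72  75  73 100 183 245 198  95  78 164 246 250 250 249 248]
189 ref [224 115  68 104 224 236 223 131  71  92 209 243 246 247 247 247]
189 cur [ 48  71  74 102 227 239 226 143  76  89 197 245 248 248 248 249]
191 ref [226 112  69 135 241 245 241 137  68 103 229 246 247 247 246 246]
191 cur [ 51  71  75 127 242 246 244 150  76  95 216 246 249 248 248 248]
```

Run:
```python
from h import *
o=robot.get_obs()
for k in("q","joint_vel","joint_torque","ft_force","ft_torque","orientation","gripper_width"):print(k,o[k])
s=ft(2);cur=s["frame"][...,::-1]
save(s,"m10.png",(280,90,420,230),4)
```

```text
q [-0.15    0.2275  1.9595  0.0018  0.9574 -0.1811]
joint_vel [0.0005 0.0007 0.0015 0.0019 0.0002 0.0016]
joint_torque [ -0.0944 -33.2962 -23.8439   0.1994  -2.1001   0.14  ]
ft_force [-6.8892  0.5082 -1.9326]
ft_torque [0.0853 1.2599 0.1145]
orientation [-2.1857 -2.2523  0.0007]
gripper_width 0.010783002446940393
F mean [-6.7201  0.3906 -2.3276] sd [0.1898 0.3387 0.3716]
```

View pics/m10.png

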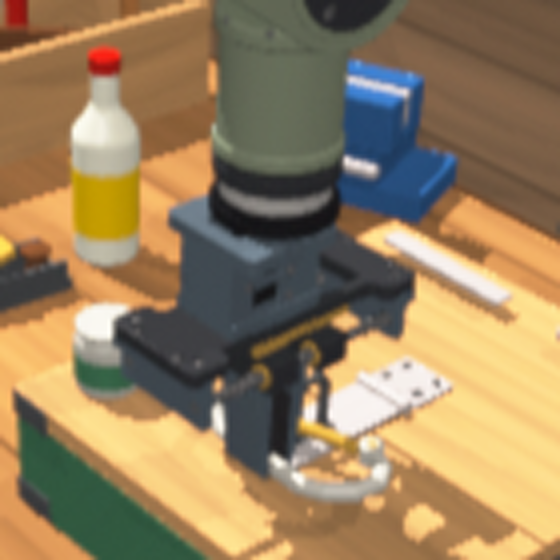

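>>> carry_out(
  motion=[
    {"dx": -0.001,"dy": 0.001,"dz": 0,"roll": 0,"gripper": 0},
    {"dx": -0.002,"dy": 0.001,"dz": 0,"roll": 0,"gripper": 0},
    {"dx": -0.003,"dy": 0.001,"dz": 0,"roll": 0,"gripper": 0},
    {"dx": -0.004,"dy": 0.001,"dz": 0,"roll": 0,"gripper": 0},
    {"dx": -0.005,"dy": 0.001,"dz": 0,"roll": 0,"gripper": 0},
    {"dx": -0.006,"dy": 0.001,"dz": 0,"roll": 0,"gripper": 0},
    {"dx": -0.006,"dy": 0.001,"dz": 0,"roll": 0,"gripper": 0},
    {"dx": -0.006,"dy": 0.001,"dz": 0,"roll": 0,"gripper": 0},
  ],
)

```text
time_s: 21.55
tool_pos: [0.4562, -0.0627, 0.1194]
orientation: [-2.186, -2.253, 0.001]
ft_force: [-5.4, 0.0, -4.2]
gripper_width: 0.0106
gripper_force: 59.9
```

Run:
```python
from h import *
s=ft(4); go(.457,-.064,.12,1.7); o=robot.get_obs(); print(o["q"],o["joint_torque"],o["ft_torque"])
```

```text
F mean [-5.2919  0.6403 -3.2518] sd [0.4235 0.2367 0.3018]
t 21.75 pos [ 0.4562 -0.0627  0.1194] yaw 1.73 tilt -1.000 | dx -0.0013 dy 0.0008 dz -0.0006 roll 0.03 F [-4.7638  0.919  -3.3855]
[-0.1625  0.2307  1.9556  0.0015  0.9581 -0.1935] [  0.037  -34.2555 -23.9876   0.3053  -1.9199   0.143 ] [0.0122 1.1811 0.1441]
```

>>> carry_out(
  motion=[
    {"dx": -0.001,"dy": 0,"dz": 0,"roll": 0,"gripper": 0},
    {"dx": -0.002,"dy": 0,"dz": 0,"roll": 0,"gripper": 0},
    {"dx": -0.003,"dy": 0,"dz": 0,"roll": 0,"gripper": 0},
    {"dx": -0.004,"dy": 0,"dz": 0,"roll": 0,"gripper": 0},
    {"dx": -0.005,"dy": 0,"dz": 0,"roll": 0,"gripper": 0},
    {"dx": -0.006,"dy": 0,"dz": 0,"roll": 0,"gripper": 0},
    {"dx": -0.006,"dy": 0,"dz": 0,"roll": 0,"gripper": 0},
    {"dx": -0.006,"dy": 0,"dz": 0,"roll": 0,"gripper": 0},
  ],
)

```text
time_s: 22.75
tool_pos: [0.4583, -0.0694, 0.1202]
orientation: [2.187, 2.253, 0.002]
ft_force: [-0.7, 0.4, -1.9]
gripper_width: 0.0105
gripper_force: 59.8
```

Run:
```python
from h import *
s=ft(4); go(.4572,-.070,.12,1.7); cur=s["frame"][...,::-1]; cv2.imwrite("pics/side12.png",cur)
for v in (187,189,191): print(v,"cur",cur[v,352:368].max(1))
```

```text
F mean [-0.3663 -0.1022 -3.0019] sd [0.3674 0.773  0.1393]
t 22.95 pos [ 0.4576 -0.0694  0.1199] yaw 1.72 tilt -1.000 | dx -0.0006 dy -0.0005 dz -0.0001 roll 0.02 F [-0.2274 -0.6799 -3.2018]
187 cur [ 68  40  39  39  41  44  52  71  67  75 164 246 250 250 249 248]
189 cur [ 43  40  38  39  54  72  74  74  61  88 197 245 248 248 249 249]
191 cur [ 47  36  33  33  39  70  74  96 118 107 215 246 249 248 248 248]
```

>>> carry_out(
  motion=[
    {"dx": -0.001,"dy": 0,"dz": 0,"roll": 0,"gripper": 0},
    {"dx": -0.002,"dy": 0,"dz": 0,"roll": 0,"gripper": 0},
    {"dx": -0.003,"dy": 0,"dz": 0,"roll": 0,"gripper": 0},
    {"dx": -0.004,"dy": 0,"dz": 0,"roll": 0,"gripper": 0},
    {"dx": -0.005,"dy": 0,"dz": 0,"roll": 0,"gripper": 0},
    {"dx": -0.006,"dy": 0,"dz": 0,"roll": 0,"gripper": 0},
    {"dx": -0.006,"dy": 0,"dz": 0,"roll": 0,"gripper": 0},
    {"dx": -0.006,"dy": 0,"dz": 0,"roll": 0,"gripper": 0},
  ],
)

```text
time_s: 23.95
tool_pos: [0.4576, -0.0755, 0.1199]
orientation: [-2.188, -2.254, -0.0]
ft_force: [0.5, -0.1, -2.4]
gripper_width: 0.0106
gripper_force: 59.8
```

Run:
```python
from h import *
s=ft(4); go(.4572,-.076,.12,1.7); cur=s["frame"][...,::-1]; cv2.imwrite("pics/side13.png",cur)
for v in (187,189,191): print(v,"cur",cur[v,352:368].max(1))
```

```text
F mean [ 0.3169 -0.2141 -3.3825] sd [0.5543 0.2979 0.6675]
t 24.15 pos [ 0.4576 -0.0755  0.1199] yaw 1.72 tilt -1.000 | dx -0.0005 dy -0.0004 dz -0.0001 roll 0.02 F [ 1.1066 -0.3228 -2.9333]
187 cur [124 102  53  40  39  40  40  40  52  74 164 246 249 249 248 248]
189 cur [124  95  51  38  39  43  52  61  68  92 194 244 248 248 249 249]
191 cur [ 57  43  38  36  36  45  63  73  74  96 215 246 248 248 248 248]
```

>>> carry_out(
  motion=[
    {"dx": -0.002,"dy": 0,"dz": 0,"roll": 0,"gripper": 0},
    {"dx": -0.004,"dy": 0,"dz": 0,"roll": 0,"gripper": 0},
    {"dx": -0.006,"dy": 0,"dz": 0,"roll": 0,"gripper": 0},
    {"dx": -0.008,"dy": 0,"dz": 0,"roll": 0,"gripper": 0},
    {"dx": -0.009,"dy": 0,"dz": 0,"roll": 0,"gripper": 0},
    {"dx": -0.01,"dy": 0,"dz": 0,"roll": 0,"gripper": 0},
    {"dx": -0.01,"dy": 0,"dz": 0,"roll": 0,"gripper": 0},
    {"dx": -0.01,"dy": 0,"dz": 0,"roll": 0,"gripper": 0},
  ],
)

```text
time_s: 25.15
tool_pos: [0.4579, -0.0855, 0.1199]
orientation: [-2.188, -2.254, -0.0]
ft_force: [1.1, 0.8, -2.6]
gripper_width: 0.0109
gripper_force: 59.8
```

Run:
```python
from h import *
s=ft(4); go(.4572,-.085,.12,1.7); cur=s["frame"][...,::-1]; cv2.imwrite("pics/side14.png",cur)
t=shot("top")
for n in("gate","hook","staple"):
    r=robot.regions_of(s,n); print(n,[(round(e["p"],2),np.round(e["location"])) for e in r][:4])
a=cv2.resize(cur[165:225,310:390],(800,600),interpolation=cv2.INTER_CUBIC);cv2.imwrite("pics/m14.png",a)
```

```text
F mean [ 0.1565  0.3237 -3.108 ] sd [0.182  0.4535 0.1391]
t 25.35 pos [ 0.4579 -0.0855  0.1199] yaw 1.72 tilt -1.000 | dx 0.0005 dy -0.0007 dz -0.0001 roll 0.02 F [ 0.2815  0.7088 -3.1885]
gate [(0.73, array([403., 365.])), (0.5, array([370., 197.])), (0.46, array([315., 356.]))]
hook [(0.89, array([394., 342.])), (0.8, array([311., 379.])), (0.66, array([373., 213.]))]
staple []
```

View pics/m14.png

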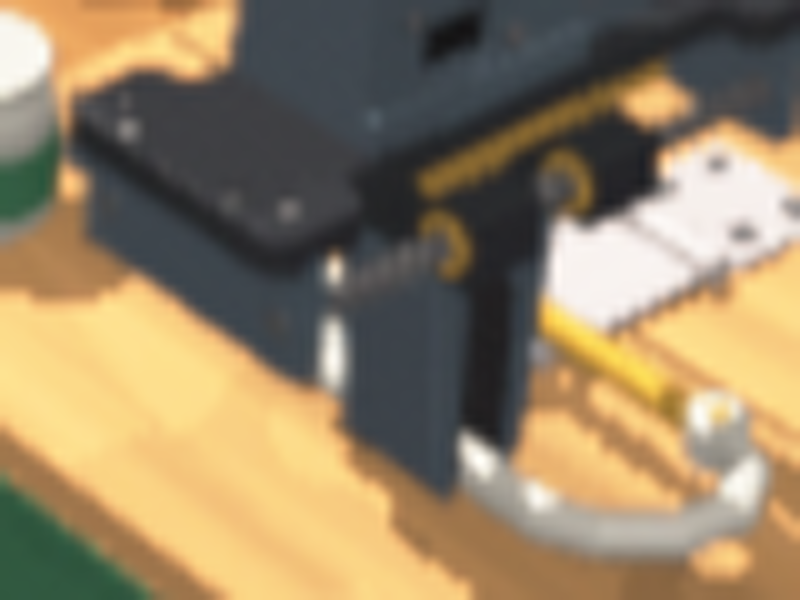

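>>> carry_out(
  motion=[
    {"dx": 0.005,"dy": -0.0005,"dz": 0,"roll": 0,"gripper": 0},
    {"dx": 0.011,"dy": -0.0005,"dz": 0,"roll": 0,"gripper": 0},
    {"dx": 0.017,"dy": -0.0005,"dz": 0,"roll": 0,"gripper": 0},
    {"dx": 0.023,"dy": -0.0005,"dz": 0,"roll": 0,"gripper": 0},
    {"dx": 0.029,"dy": -0.0005,"dz": 0,"roll": 0,"gripper": 0},
    {"dx": 0.035,"dy": -0.0005,"dz": 0,"roll": 0,"gripper": 0},
    {"dx": 0.038,"dy": -0.0005,"dz": 0,"roll": 0,"gripper": 0},
    {"dx": 0.038,"dy": -0.0005,"dz": 0,"roll": 0,"gripper": 0},
  ],
)

```text
time_s: 26.55
tool_pos: [0.4562, -0.0474, 0.1199]
orientation: [2.187, 2.255, 0.0]
ft_force: [0.2, -0.3, -2.0]
gripper_width: 0.0104
gripper_force: 59.8
```

Run:
```python
from h import *
s=ft(4); go(.457,-.047,.12,1.7)
```

```text
F mean [-0.165   0.1642 -2.8401] sd [0.7614 0.6904 0.7221]
t 26.75 pos [ 0.4563 -0.0477  0.1199] yaw 1.71 tilt -1.000 | dx 0.0006 dy 0.0007 dz -0.0001 roll 0.01 F [-0.2031 -0.2689 -4.0778]
```

Free. Now ease back until the gate meets the leg.

>>> carry_out(
  motion=[
    {"dx": 0,"dy": -0.0005,"dz": 0,"roll": 0,"gripper": 0},
    {"dx": 0,"dy": -0.001,"dz": 0,"roll": 0,"gripper": 0},
    {"dx": 0,"dy": -0.0015,"dz": 0,"roll": 0,"gripper": 0},
    {"dx": 0,"dy": -0.002,"dz": 0,"roll": 0,"gripper": 0},
    {"dx": 0,"dy": -0.0025,"dz": 0,"roll": 0,"gripper": 0},
    {"dx": 0,"dy": -0.003,"dz": 0,"roll": 0,"gripper": 0},
    {"dx": 0,"dy": -0.003,"dz": 0,"roll": 0,"gripper": 0},
    {"dx": 0,"dy": -0.003,"dz": 0,"roll": 0,"gripper": 0},
  ],
)

```text
time_s: 27.75
tool_pos: [0.4533, -0.0476, 0.1199]
orientation: [2.188, 2.254, 0.0]
ft_force: [-1.0, 0.1, -3.1]
gripper_width: 0.0106
gripper_force: 59.8
```

Run:
```python
from h import *
s=ft(4); go(.4535,-.047,.12,1.7)
```

```text
F mean [ 0.8266 -0.2621 -3.3751] sd [0.516  0.6495 0.6229]
t 27.95 pos [ 0.4533 -0.0476  0.1199] yaw 1.72 tilt -1.000 | dx 0.0006 dy 0.0002 dz -0.0001 roll 0.02 F [-0.0624 -1.1795 -2.8907]
```

>>> carry_out(
  motion=[
    {"dx": 0,"dy": -0.0005,"dz": 0,"roll": 0,"gripper": 0},
    {"dx": 0,"dy": -0.001,"dz": 0,"roll": 0,"gripper": 0},
    {"dx": 0,"dy": -0.0015,"dz": 0,"roll": 0,"gripper": 0},
    {"dx": 0,"dy": -0.002,"dz": 0,"roll": 0,"gripper": 0},
    {"dx": 0,"dy": -0.002,"dz": 0,"roll": 0,"gripper": 0},
    {"dx": 0,"dy": -0.002,"dz": 0,"roll": 0,"gripper": 0},
    {"dx": 0,"dy": -0.002,"dz": 0,"roll": 0,"gripper": 0},
    {"dx": 0,"dy": -0.002,"dz": 0,"roll": 0,"gripper": 0},
  ],
)

```text
time_s: 28.95
tool_pos: [0.4512, -0.0477, 0.1199]
orientation: [-2.188, -2.254, -0.0]
ft_force: [0.2, -0.6, -3.7]
gripper_width: 0.0105
gripper_force: 59.8
```

Run:
```python
from h import *
s=ft(4); go(.4515,-.047,.12,1.7)
```

```text
F mean [ 0.2871  0.0135 -2.5106] sd [0.3646 0.4812 0.4702]
t 29.15 pos [ 0.4512 -0.0477  0.1199] yaw 1.72 tilt -1.000 | dx 0.0007 dy 0.0003 dz -0.0001 roll 0.02 F [ 0.6393  0.0403 -2.8294]
```

>>> carry_out(
  motion=[
    {"dx": 0,"dy": -0.0005,"dz": 0,"roll": 0,"gripper": 0},
    {"dx": 0,"dy": -0.001,"dz": 0,"roll": 0,"gripper": 0},
    {"dx": 0,"dy": -0.0015,"dz": 0,"roll": 0,"gripper": 0},
    {"dx": 0,"dy": -0.002,"dz": 0,"roll": 0,"gripper": 0},
    {"dx": 0,"dy": -0.002,"dz": 0,"roll": 0,"gripper": 0},
    {"dx": 0,"dy": -0.002,"dz": 0,"roll": 0,"gripper": 0},
    {"dx": 0,"dy": -0.002,"dz": 0,"roll": 0,"gripper": 0},
    {"dx": 0,"dy": -0.002,"dz": 0,"roll": 0,"gripper": 0},
  ],
)

```text
time_s: 30.15
tool_pos: [0.4492, -0.0477, 0.1199]
orientation: [-2.188, -2.254, 0.0]
ft_force: [0.7, -0.6, -3.1]
gripper_width: 0.011
gripper_force: 59.8
```

Run:
```python
from h import *
s=ft(5); go(.4495,-.047,.12,1.7);cur=s["frame"][...,::-1]; cv2.imwrite("pics/side17.png",cur)
for v in (187,189,191): print(v,"cur",cur[v,348:368].max(1))
```

```text
F mean [ 0.7004 -0.1278 -3.001 ] sd [0.395  0.5482 0.6678]
t 30.40 pos [ 0.4492 -0.0477  0.1199] yaw 1.72 tilt -1.000 | dx 0.0007 dy 0.0003 dz -0.0001 roll 0.02 F [ 1.2181 -0.079  -2.707 ]
187 cur [ 63  73  77 146 197 122  85  98 158 170 143  79  82 184 248 250 250 250
 249 249]
189 cur [ 55  72  83 162 104  75 107 228 244 238 141  73  97 219 247 248 248 248
 249 249]
191 cur [ 63  74  81 136  82  70 136 238 247 242 141  71  95 215 246 248 248 248
 248 248]
```

>>> carry_out(
  motion=[
    {"dx": 0,"dy": -0.0005,"dz": 0,"roll": 0,"gripper": 0},
    {"dx": 0,"dy": -0.001,"dz": 0,"roll": 0,"gripper": 0},
    {"dx": 0,"dy": -0.001,"dz": 0,"roll": 0,"gripper": 0},
    {"dx": 0,"dy": -0.001,"dz": 0,"roll": 0,"gripper": 0},
    {"dx": 0,"dy": -0.001,"dz": 0,"roll": 0,"gripper": 0},
    {"dx": 0,"dy": -0.001,"dz": 0,"roll": 0,"gripper": 0},
    {"dx": 0,"dy": -0.001,"dz": 0,"roll": 0,"gripper": 0},
    {"dx": 0,"dy": -0.001,"dz": 0,"roll": 0,"gripper": 0},
  ],
)

```text
time_s: 31.4
tool_pos: [0.4483, -0.0478, 0.1199]
orientation: [2.188, 2.254, 0.0]
ft_force: [0.4, -0.3, -2.3]
gripper_width: 0.0108
gripper_force: 59.8
```

Run:
```python
from h import *
s=ft(4); go(.4485,-.047,.12,1.7)
```

```text
F mean [ 0.3306  0.051  -3.0202] sd [0.1937 0.6761 0.1188]
t 31.60 pos [ 0.4483 -0.0478  0.1199] yaw 1.71 tilt -1.000 | dx 0.0008 dy 0.0003 dz -0.0001 roll 0.01 F [ 0.1488  1.22   -3.0047]
```

>>> carry_out(
  motion=[
    {"dx": 0,"dy": -0.0005,"dz": 0,"roll": 0,"gripper": 0},
    {"dx": 0,"dy": -0.001,"dz": 0,"roll": 0,"gripper": 0},
    {"dx": 0,"dy": -0.001,"dz": 0,"roll": 0,"gripper": 0},
    {"dx": 0,"dy": -0.001,"dz": 0,"roll": 0,"gripper": 0},
    {"dx": 0,"dy": -0.001,"dz": 0,"roll": 0,"gripper": 0},
    {"dx": 0,"dy": -0.001,"dz": 0,"roll": 0,"gripper": 0},
    {"dx": 0,"dy": -0.001,"dz": 0,"roll": 0,"gripper": 0},
    {"dx": 0,"dy": -0.001,"dz": 0,"roll": 0,"gripper": 0},
  ],
)

```text
time_s: 32.6
tool_pos: [0.4472, -0.0478, 0.1199]
orientation: [-2.188, -2.254, -0.0]
ft_force: [0.8, 0.1, -2.9]
gripper_width: 0.011
gripper_force: 59.8
```

Run:
```python
from h import *
s=ft(4); go(.4475,-.047,.12,1.7)
```

```text
F mean [ 0.6816 -0.611  -2.7817] sd [0.2631 0.5636 0.2114]
t 32.80 pos [ 0.4472 -0.0478  0.1199] yaw 1.72 tilt -1.000 | dx 0.0008 dy 0.0003 dz -0.0001 roll 0.02 F [ 0.5136  0.3612 -2.5962]
```

>>> carry_out(
  motion=[
    {"dx": 0,"dy": -0.0005,"dz": 0,"roll": 0,"gripper": 0},
    {"dx": 0,"dy": -0.001,"dz": 0,"roll": 0,"gripper": 0},
    {"dx": 0,"dy": -0.0015,"dz": 0,"roll": 0,"gripper": 0},
    {"dx": 0,"dy": -0.0015,"dz": 0,"roll": 0,"gripper": 0},
    {"dx": 0,"dy": -0.0015,"dz": 0,"roll": 0,"gripper": 0},
    {"dx": 0,"dy": -0.0015,"dz": 0,"roll": 0,"gripper": 0},
    {"dx": 0,"dy": -0.0015,"dz": 0,"roll": 0,"gripper": 0},
    {"dx": 0,"dy": -0.0015,"dz": 0,"roll": 0,"gripper": 0},
  ],
)

```text
time_s: 33.8
tool_pos: [0.446, -0.0479, 0.12]
orientation: [2.188, 2.254, 0.001]
ft_force: [2.8, -0.7, -4.6]
gripper_width: 0.0108
gripper_force: 59.8
```

>>> carry_out(
  motion=[
    {"dx": 0,"dy": -0.0003,"dz": 0,"roll": 0,"gripper": 0},
    {"dx": 0,"dy": -0.0006,"dz": 0,"roll": 0,"gripper": 0},
    {"dx": 0,"dy": -0.001,"dz": 0,"roll": 0,"gripper": 0},
    {"dx": 0,"dy": -0.001,"dz": 0,"roll": 0,"gripper": 0},
    {"dx": 0,"dy": -0.001,"dz": 0,"roll": 0,"gripper": 0},
    {"dx": 0,"dy": -0.001,"dz": 0,"roll": 0,"gripper": 0},
    {"dx": 0,"dy": -0.001,"dz": 0,"roll": 0,"gripper": 0},
    {"dx": 0,"dy": -0.001,"dz": 0,"roll": 0,"gripper": 0},
  ],
)

```text
time_s: 34.8
tool_pos: [0.4458, -0.0479, 0.1201]
orientation: [2.187, 2.253, 0.003]
ft_force: [5.6, 1.3, -4.1]
gripper_width: 0.0106
gripper_force: 59.8
```

>>> carry_out(
  motion=[
    {"dx": 0,"dy": -0.0003,"dz": 0,"roll": 0,"gripper": 0},
    {"dx": 0,"dy": -0.0006,"dz": 0,"roll": 0,"gripper": 0},
    {"dx": 0,"dy": -0.0009,"dz": 0,"roll": 0,"gripper": 0},
    {"dx": 0,"dy": -0.0012,"dz": 0,"roll": 0,"gripper": 0},
    {"dx": 0,"dy": -0.0012,"dz": 0,"roll": 0,"gripper": 0},
    {"dx": 0,"dy": -0.0012,"dz": 0,"roll": 0,"gripper": 0},
    {"dx": 0,"dy": -0.0012,"dz": 0,"roll": 0,"gripper": 0},
    {"dx": 0,"dy": -0.0012,"dz": 0,"roll": 0,"gripper": 0},
  ],
)

```text
time_s: 35.8
tool_pos: [0.4457, -0.0479, 0.1203]
orientation: [2.186, 2.252, 0.005]
ft_force: [7.8, 0.8, -6.3]
gripper_width: 0.0106
gripper_force: 59.8
```

Run:
```python
from h import *
s=ft(3); go(.4437,-.047,.12,1.7)
```

```text
F mean [ 7.8369  0.8052 -5.7825] sd [0.243  0.3026 0.4722]
t 35.95 pos [ 0.4457 -0.0479  0.1203] yaw 1.70 tilt -1.000 | dx 0.0010 dy -0.0019 dz 0.0003 roll 0.00 F [ 7.4951  1.2326 -6.2815]
```

>>> carry_out(
  motion=[
    {"dx": 0,"dy": -0.0004,"dz": 0.0002,"roll": 0,"gripper": 0},
    {"dx": 0,"dy": -0.0008,"dz": 0.0004,"roll": 0,"gripper": 0},
    {"dx": 0,"dy": -0.0012,"dz": 0.0006,"roll": 0,"gripper": 0},
    {"dx": 0,"dy": -0.0016,"dz": 0.0006,"roll": 0,"gripper": 0},
    {"dx": 0,"dy": -0.0018,"dz": 0.0006,"roll": 0,"gripper": 0},
    {"dx": 0,"dy": -0.0018,"dz": 0.0006,"roll": 0,"gripper": 0},
    {"dx": 0,"dy": -0.0018,"dz": 0.0006,"roll": 0,"gripper": 0},
    {"dx": 0,"dy": -0.0018,"dz": 0.0006,"roll": 0,"gripper": 0},
  ],
)

```text
time_s: 36.95
tool_pos: [0.4455, -0.0479, 0.1202]
orientation: [2.184, 2.25, 0.009]
ft_force: [10.3, 1.3, -5.6]
gripper_width: 0.0106
gripper_force: 59.8
```

Run:
```python
from h import *
s=ft(3); go(.4437,-.047,.12,1.7)
```

```text
F mean [ 9.8552  1.3032 -6.2174] sd [0.2914 0.3569 0.7959]
t 37.10 pos [ 0.4455 -0.0479  0.1202] yaw 1.69 tilt -1.000 | dx 0.0010 dy -0.0018 dz 0.0002 roll -0.01 F [ 9.4779  1.4146 -5.1883]
```

>>> carry_out(
  motion=[
    {"dx": 0,"dy": -0.0005,"dz": 0.0002,"roll": 0,"gripper": 0},
    {"dx": 0,"dy": -0.001,"dz": 0.0004,"roll": 0,"gripper": 0},
    {"dx": 0,"dy": -0.0014,"dz": 0.0005,"roll": 0,"gripper": 0},
    {"dx": 0,"dy": -0.0018,"dz": 0.0005,"roll": 0,"gripper": 0},
    {"dx": 0,"dy": -0.0018,"dz": 0.0005,"roll": 0,"gripper": 0},
    {"dx": 0,"dy": -0.0018,"dz": 0.0005,"roll": 0,"gripper": 0},
    {"dx": 0,"dy": -0.0018,"dz": 0.0005,"roll": 0,"gripper": 0},
    {"dx": 0,"dy": -0.0018,"dz": 0.0005,"roll": 0,"gripper": 0},
  ],
)

```text
time_s: 38.1
tool_pos: [0.4453, -0.048, 0.1202]
orientation: [2.183, 2.247, 0.013]
ft_force: [13.0, 2.4, -6.4]
gripper_width: 0.011
gripper_force: 59.9
```

Run:
```python
from h import *
s=ft(3); go(.4437,-.047,.12,1.7)
```

```text
F mean [12.7393  1.9891 -6.5942] sd [0.2186 0.2347 1.1382]
t 38.25 pos [ 0.4453 -0.048   0.1202] yaw 1.68 tilt -1.000 | dx 0.0010 dy -0.0016 dz 0.0001 roll -0.02 F [12.9189  1.7091 -5.2199]
```

>>> carry_out(
  motion=[
    {"dx": 0,"dy": 0.0004,"dz": 0,"roll": 0,"gripper": 0},
    {"dx": 0,"dy": 0.0004,"dz": 0,"roll": 0,"gripper": 0},
    {"dx": 0,"dy": 0.0004,"dz": 0,"roll": 0,"gripper": 0},
    {"dx": 0,"dy": 0.0004,"dz": 0,"roll": 0,"gripper": 0},
    {"dx": 0,"dy": 0.0004,"dz": 0,"roll": 0,"gripper": 0},
    {"dx": 0,"dy": 0.0004,"dz": 0,"roll": 0,"gripper": 0},
    {"dx": 0,"dy": 0.0004,"dz": 0,"roll": 0,"gripper": 0},
    {"dx": 0,"dy": 0.0004,"dz": 0,"roll": 0,"gripper": 0},
  ],
)

```text
time_s: 39.25
tool_pos: [0.4454, -0.048, 0.1202]
orientation: [2.183, 2.248, 0.012]
ft_force: [11.5, 1.9, -4.6]
gripper_width: 0.0108
gripper_force: 59.9
```

Run:
```python
from h import *
s=ft(3); go(.4437,-.047,.12,1.7)
```

```text
F mean [11.8655  1.9023 -5.611 ] sd [0.1482 0.0912 0.2661]
t 39.40 pos [ 0.4454 -0.048   0.1201] yaw 1.68 tilt -1.000 | dx 0.0010 dy -0.0017 dz 0.0001 roll -0.02 F [12.0731  1.7753 -5.2365]
```

>>> carry_out(
  motion=[
    {"dx": 0,"dy": 0,"dz": 0,"roll": 0,"gripper": 0},
    {"dx": 0,"dy": 0,"dz": 0,"roll": 0,"gripper": 0},
    {"dx": 0,"dy": 0,"dz": 0,"roll": 0,"gripper": 0},
    {"dx": 0,"dy": 0,"dz": 0,"roll": 0,"gripper": 0},
    {"dx": 0,"dy": 0,"dz": 0,"roll": 0,"gripper": 0},
    {"dx": 0,"dy": 0,"dz": 0,"roll": 0,"gripper": 0},
    {"dx": 0,"dy": 0,"dz": 0,"roll": 0,"gripper": 0},
    {"dx": 0,"dy": 0,"dz": 0,"roll": 0,"gripper": 0},
  ],
)

```text
time_s: 40.4
tool_pos: [0.4454, -0.048, 0.1202]
orientation: [2.183, 2.248, 0.012]
ft_force: [12.4, 1.5, -6.0]
gripper_width: 0.0108
gripper_force: 59.9
```

>>> carry_out(
  motion=[
    {"dx": 0,"dy": 0.003,"dz": 0,"roll": 0,"gripper": 0},
    {"dx": 0,"dy": 0.006,"dz": 0,"roll": 0,"gripper": 0},
    {"dx": 0,"dy": 0.009,"dz": 0,"roll": 0,"gripper": 0},
    {"dx": 0,"dy": 0.009,"dz": 0.002,"roll": 0,"gripper": 0},
    {"dx": 0,"dy": 0.009,"dz": 0.004,"roll": 0,"gripper": 0},
    {"dx": 0,"dy": 0.009,"dz": 0.006,"roll": 0,"gripper": 0},
    {"dx": 0,"dy": 0.009,"dz": 0.007,"roll": 0,"gripper": 0},
    {"dx": 0,"dy": 0.009,"dz": 0.007,"roll": 0,"gripper": 0},
  ],
)

```text
time_s: 41.4
tool_pos: [0.4492, -0.0477, 0.1117]
orientation: [-2.188, -2.254, 0.0]
ft_force: [-0.2, 0.2, -3.6]
gripper_width: 0.0108
gripper_force: 59.9
```

Run:
```python
from h import *
go(.4493,-.048,.109,1.7)
s=ft(2)
pv=robot.get_obs()["tool_pos"]+[0.0592,-.0383,.0027]
print("pivot pred",proj(s,pv)); f=s["frame"].astype(int); u,v=proj(s,pv).round().astype(int)
for r in range(v-6,v+7,1): print(r,["%d"%x for x in f[r,u-8:u+9].min(1)])
```

```text
t 41.40 pos [ 0.4492 -0.0477  0.1117] yaw 1.71 tilt -1.000 | dx -0.0003 dy 0.0000 dz 0.0027 roll 0.01 F [-0.1841  0.2451 -3.6338]
F mean [ 0.2878 -0.3121 -3.3877] sd [0.0923 0.3969 0.0012]
pivot pred [368.0782 204.2254]
198 ['57', '96', '173', '197', '231', '235', '231', '219', '201', '146', '126', '101', '110', '96', '112', '130', '139']
199 ['55', '81', '105', '126', '180', '209', '195', '162', '127', '103', '110', '112', '126', '114', '106', '110', '122']
200 ['61', '68', '80', '75', '95', '140', '140', '151', '155', '141', '141', '132', '129', '126', '121', '116', '105']
201 ['99', '71', '64', '54', '62', '118', '195', '194', '179', '173', '206', '155', '133', '129', '127', '130', '116']
202 ['123', '100', '66', '54', '66', '146', '228', '200', '156', '152', '227', '169', '134', '129', '128', '129', '126']
203 ['117', '101', '77', '82', '71', '139', '217', '218', '198', '151', '196', '151', '116', '109', '110', '126', '127']
204 ['93', '83', '80', '89', '80', '124', '172', '197', '197', '159', '155', '134', '95', '84', '86', '104', '107']
205 ['78', '76', '77', '80', '84', '120', '139', '147', '149', '149', '150', '140', '107', '84', '80', '82', '84']
206 ['75', '78', '79', '81', '83', '110', '132', '138', '135', '140', '151', '159', '153', '99', '80', '79', '80']
207 ['96', '98', '100', '102', '86', '98', '124', '128', '129', '143', '174', '204', '194', '130', '86', '79', '78']
208 ['111', '112', '112', '115', '102', '85', '97', '104', '124', '204', '225', '228', '200', '143', '92', '80', '78']
209 ['114', '114', '113', '113', '109', '77', '74', '86', '128', '232', '240', '228', '184', '136', '93', '83', '81']
210 ['112', '114', '110', '95', '92', '79', '90', '121', '144', '212', '233', '220', '165', '117', '90', '84', '84']
```

>>> carry_out(
  motion=[
    {"dx": 0,"dy": 0,"dz": 0.001,"roll": 0,"gripper": 0},
    {"dx": 0,"dy": 0,"dz": 0.002,"roll": 0,"gripper": 0},
    {"dx": 0,"dy": 0,"dz": 0.003,"roll": 0,"gripper": 0},
    {"dx": 0,"dy": 0,"dz": 0.003,"roll": 0,"gripper": 0},
    {"dx": 0,"dy": 0,"dz": 0.003,"roll": 0,"gripper": 0.16},
    {"dx": 0,"dy": 0,"dz": 0.003,"roll": 0,"gripper": 0.25},
    {"dx": 0,"dy": 0,"dz": 0.003,"roll": 0,"gripper": 0.32},
    {"dx": 0,"dy": 0,"dz": 0.003,"roll": 0,"gripper": 0.35},
  ],
)

```text
time_s: 42.5
tool_pos: [0.4473, -0.0478, 0.109]
orientation: [-2.185, -2.253, 0.005]
ft_force: [-6.4, -1.2, 7.2]
gripper_width: 0.0312
gripper_force: 4.5
```

>>> carry_out(
  motion=[
    {"dx": 0,"dy": 0,"dz": 0.003,"roll": 0,"gripper": 0.35},
    {"dx": 0,"dy": 0,"dz": 0.003,"roll": 0,"gripper": 0.35},
    {"dx": 0,"dy": 0,"dz": -0.01,"roll": 0,"gripper": 0.35},
    {"dx": 0,"dy": 0,"dz": -0.04,"roll": 0,"gripper": 0.35},
    {"dx": 0,"dy": 0,"dz": -0.08,"roll": 0,"gripper": 0.35},
    {"dx": 0,"dy": 0,"dz": -0.13,"roll": 0,"gripper": 0.35},
    {"dx": 0,"dy": -0.05,"dz": -0.18,"roll": 0,"gripper": 0.35},
    {"dx": 0,"dy": -0.1,"dz": -0.2,"roll": 0,"gripper": 0.35},
  ],
)

```text
time_s: 43.5
tool_pos: [0.3499, -0.0509, 0.3111]
orientation: [2.185, 2.253, 0.004]
ft_force: [0.4, -0.6, 0.5]
gripper_width: 0.0321
gripper_force: 0.0
```

Run:
```python
from h import *
go(.4493,-.048,.109,1.7)
s=shot("side"); save(s,"fin.png",(300,140,420,240),6); cv2.imwrite("pics/finfull.png",s["frame"][...,::-1])
for n in("hook","gate","strap","staple","tin"):
    print(n,[(round(e["p"],2),np.round(e["location"])) for e in robot.regions_of(s,n)][:4])
f=s["frame"].astype(int); m=((f[...,0]>150)&(f[...,1]>110)&(f[...,2]<95)).astype(np.uint8)
m[:, :330]=0;m[:,400:]=0;m[:160]=0;m[225:]=0
v,u=np.nonzero(m); print("gate-like px",len(u)); 
for v0 in range(170,222): print(v0,np.nonzero(m[v0])[0],end=";")
```

```text
t 43.50 pos [ 0.3499 -0.0509  0.3111] yaw 1.75 tilt -1.000 | dx 0.0001 dy 0.0987 dz 0.2025 roll 0.05 F [ 0.4114 -0.5907  0.4934]
hook [(0.82, array([345., 208.])), (0.63, array([306., 380.])), (0.61, array([388., 344.]))]
gate [(0.68, array([317., 355.])), (0.51, array([401., 365.])), (0.45, array([357., 198.]))]
strap [(0.77, array([366., 195.]))]
staple [(0.43, array([352., 192.]))]
tin [(0.94, array([308., 177.]))]
gate-like px 168
170 [];171 [];172 [];173 [];174 [];175 [];176 [];177 [];178 [];179 [];180 [];181 [];182 [];183 [];184 [];185 [];186 [];187 [];188 [357];189 [351 354 357];190 [357];191 [];192 [];193 [340 341 350 382];194 [344 350 379 381 382];195 [337 340 341 342 343 344 345 346 377];196 [334 335 354 355 357];197 [333 334 354 355 356 357 358];198 [334 354 355 356 357 358 359 371 373];199 [356 357 358 359 360 369];200 [357 358 359 360 361];201 [360 361 362 363 365];202 [361 362 363 364];203 [340 361 362 363 364];204 [363 364];205 [];206 [356 357 362];207 [334 354 358 359 360 361 362 363 364];208 [347 352];209 [337 349 350 351];210 [366];211 [];212 [341 373];213 [373];214 [374];215 [345 374];216 [374];217 [373 374];218 [350 372 373];219 [352 369 370 371];220 [355 356 363 364 365 367];221 [366];
```

Run:
```python
import cv2,numpy as np
f=cv2.imread("pics/finfull.png")[...,::-1].astype(int)
for v in range(180,224):
    s=""
    for u in range(322,385):
        r,g,b=f[v,u]; mx,mn=max(r,g,b),min(r,g,b)
        s+= "d" if mx<100 else "W" if mx-mn<45 and mx>190 else "w" if mx-mn<45 else "B" if b<.45*r and g>.7*r else "." if r>180 else ","
    print(v,s)
```

```text
180 .........................................................WWWW..
181 .......................................................WWWWwwWW
182 .......................................................WWWWWWWW
183 ................................................WW.WWWwwWWWWWWW
184 ..................................,,w,..........WWWWWWwWWWWWWWW
185 ................................,wwddd.........WWWWWWWWWWWWWWWW
186 ...............................wwddddd,.......WWWWWWWWWWWWWWWWW
187 ..............................,dd,,,dd,.....WWWWWWWWWWWWWWWWWWw
188 ..............WWWWWWWW........wdw..,dd,...WWWWWWWWWWWWWWWWWWWww
189 ,............WWWWWWWWWWWW....,dd,..,ddw.WWWWWWWWWWWWWWWWWWWWWWW
190 ,,........WWWWWWWWWWWWWWWW...,dw...,ddwWWWWWWWWWWWWWWWWWWWWWWWW
191 ,,.......WWWWWwwwwwwwwWWWWW..,dw...wddwWWWWWWWWWWWWWWWWWWWWwwWW
192 ,.......WWWWwwwwww,.wwwwWWw..wdw..WwddWWWWWWWWWWWWWWWWWWWwwww..
193 .......WWWWwww,,,,,,,,,wwww.BwdwWWWwddwWWWWWWWWWWWWWWWWWWw,,,..
194 .......WWWwww,,,,,,,,,,,,,,.Bddw.WWwddwWWWWWWWWWWWWWWWWw,,.,,..
195 ......WWWWw,,,,,.......,,,.W,dd,...wdddwwWWWWWWWWWWWWw,,.......
196 ......WW
[... 1191 characters left out ...]
WWWWWWww,...........
214 ......................,wwWWWWWWWWW.....WWWWWWWWWww,,,..........
215 .......................,wwWWWWWWWWWWWWWWWWWWWWwwww,,,..........
216 .........................,wwwWWWWWWWWWWWWWWWwwwww,,,,..........
217 ..........................,wwwwwwWWWWWWWWWwwwww,,,,,...........
218 ,,..........................,,wwwwwwwwwwwwwww,,,,,,,...........
219 ,,,...........................,,,wwwwwwwww,,,,,,,,.............
220 ,,,,.............................,,,,,,,,,,,,,.................
221 ,,,,,.......................................,..................
222 w,,,,,,........................................................
223 dww,,,,,.......................................................
```

```bash
python3 -c "
from cell import robot
print(robot.job_done())"
```

```text
the job is handed in; nothing more can be done
None
```

I handed the job in at about 44 s. The strap is flat over the staple, and the hook lies on the chest with its gate shut round the front leg. I tugged it against the middle of the gate at about 12 N for over 2 s. The highest reading along the pull was 13.0 N, just before I eased back to 12 N; with the sideways and vertical parts it was up to about 13.7 N. While I was letting go of the hook, the open gripper met something, probably the strap's front edge, with up to about 10 N; the picture afterwards showed the strap flat and the gate shut.

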